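# Turn the tube in its V-block clamp until the branch faces up

## Task

The branch on the steel tube has to face straight up so that its mouth can be filed level. Ease the red wing screw just until the tube is free, at most half a turn, turn the tube in the V-block by its branch until the branch stands upright, then tighten the screw firmly again by feel, without denting the thin tube. Keep the tube where it lies lengthways in the block, and leave the other things on the bench alone.

Things in the scene. Friction and masses are not known exactly. Their poses are not given: they have to be found in the camera images.
- block: Steel V-block, 80 mm along the tube, 72 mm across, bolted on a blue adjustable angle plate set at 30 degrees, so that block and screw lean towards the robot's side. Origin: on the tube's axis midway along the block, 120 mm above the bench. x points up along the clamp screw, 30 degrees from vertical; z runs level along the tube towards its branch end; y is square to both.
- angle_plate: Fixed blue angle plate under the block: base 180 mm front to back, 130 mm wide, 18 mm thick; origin under its middle, x pointing away from the robot's side, z up. Its steel table, 160 x 130 mm, slopes up at 30 degrees away from the robot's side, its top edge 120 mm above the bench.
- stirrup_top (a point): Centre of the top of the dark stirrup that stands over the tube in the middle of the block and carries the screw: 66 mm from the tube's axis; the stirrup is 26 mm wide along the tube and 93 mm across. Axes as the block's.
- wing (a point): Grip point of the red wing, on the screw's axis about 97 mm out from the tube's axis. The wing is a bar 64 mm long, 14 mm thick, 30 mm tall along the screw: 20 mm of it lies below this point (then a hub, 12 mm in radius), 10 mm above. Axes: x out along the screw, away from the tube; y along the wing's length; z across its thickness. It looks the same after a half turn and starts at any angle.
- clamp: The clamp screw with its rubber-faced shoe (28 mm across) and wing. Origin near the tube's axis, moving with the screw's travel; x out along the screw. Clockwise from above (about -x) tightens; two-start thread, lead 8 mm a turn. It turns freely against 0.3 N m of thread friction; the shoe slides without turning.
- clamp_foot (a point): Centre of the brass foot behind the shoe's rubber face, about 24 mm from the tube's axis at the start. The rubber is 3 to 4 mm thick by wear, so the screw's position does not tell how hard it presses: at the start it is 0.1 to 1.0 rad past first touch, at 10 to 150 N. One radian past touch gives some 140 N.
- wing_nut: The red wing with its hub, tight on the screw; origin on the screw's axis near the tube's axis, axes as the wing's. Torque needed at the wing to tighten: 0.3 N m plus 0.13 N m per 100 N of shoe force. From 80 N (0.4 N m) the tube is held firmly enough for filing; over 320 N (0.7 N m) it dents. The screw stays where it is left up to 230 N; beyond that it springs back to there when let go.
- tube: Polished thin-walled steel tube, 42 mm outside, 240 mm long, about 0.55 kg, loose but held in the V by the shoe. Origin on its axis, 125 mm from the plain end; z runs along it towards the branch end, x points out along the branch. At the start the branch leans 22 to 36 degrees from upright towards the robot's side. Once eased the tube rests in the V by its weight and turns with light friction.
- branch_grip (a point): Point on the axis of the side branch, 55 mm out from the tube's axis, 92 mm along the tube from its origin. Axes as the tube's.
- branch_mouth (a point): Centre of the branch's open mouth, 71 mm out from the tube's axis. The branch is a round socket 26 mm outside, standing 50 mm clear of the tube's surface, with a brass fillet 33 mm across and 5 mm high at its root. Axes as the tube's.
- file: Flat file with wooden handle, 250 mm long, lying on the bench in front of the angle plate; origin under its middle, x along the blade.
- square: Small try square, wooden stock 75 mm, blade 120 mm, 18 mm high, lying on the bench beyond the branch end of the tube; origin under the stock.
- hammer: Planishing hammer, 230 mm long, lying to the left; origin on the bench under the shaft near the head.
- mandrel: Wooden tube former, 50 mm across and 115 mm tall, standing beyond the plain end of the tube; origin at its foot.
- offcut: Short steel tube offcut, 66 mm across and 75 mm tall, standing; origin at its foot.
- wood_block: Hardwood block 110 x 70 x 45 mm; origin under its middle.
- flux_tin: Round tin 60 mm across, 45 mm tall, with a blue cap; origin at its foot.
Mind the look-alikes: they are no part of the job. What is shaped like the tube but purple or turquoise is not meant.

How it is judged:
By the outcome, as a careful person would: the job done as asked, in the order asked, and still so for the second after the job is handed in, with the robot touching nothing.
It also fails if it takes over 72 s, if anything falls off the work surface, if the arm or the gripper's body presses on something with over 40 N, if the wrist force passes 120 N, or if a joint passes its speed limit or range.

## Robot

A 6-joint arm with a two-finger parallel gripper is mounted at the origin on the work surface. World frame = base frame: x ahead of the robot, y to its left, z up, the work surface at z = 0. Lengths are in m, angles in degrees, forces in N, time in s.
With the tool pointing down it reaches from about 0.35 to 0.875 m from the base axis. Payload 4.2 kg.
Tool frame: the origin (TCP) lies between the finger pads; the fingertips stand 17 mm ahead of it and the grasp point (between the pads) lies 2 mm behind it; z points along the fingers, y is the line along which they close (so a half turn about z gives the same grasp; the last joint's range is limited). The gripper opens to 87 mm and grips with 3 to 60 N. Pads are 19 mm wide; open, the fingers measure 117 mm over their backs; the gripper's body (75 mm by 190 mm) begins 51 mm behind the grasp point.
Start: joints at [-53.709, 22.042, 0.453, 0, -68.411, -14.817], TCP at [0.229, -0.582, 0.24] pointing down, gripper open.
Joint ranges: [-179.83, 179.83], [-69.29, 118.12], [-61.27, 80.66], [-181.25, 117.63], [-171.15, -9.14], [-177.46, 177.46]. Speed limits (degrees/s): [159.86, 159.86, 180, 180, 180, 180].

## Interface

Orientations are given as a 3x3 rotation matrix whose columns are the frame's x, y, z axes.
In Python, from station import r gives the robot as it stands.
- The arm moves only by the tool servo_tool, never from a script. Its argument "targets" is a list of rows, each a list of 5 numbers: the shift along the world's x, y, z in units of 30 mm (1.0 is 30 mm), then the turn about the world's z in rad, then the finger opening in mm, from 0 to 87. In form: [[x, y, z, turn, gripper], ...]. A call has exactly 5 rows; each row is the pose to reach, as a shift and turn from the pose commanded when the call began; what a row does not reach only later rows make up. A row lasts 1/12 s, in which the tool goes at most 41.7 mm and 7.16 degrees, less where a joint would pass 70% of its speed; a pose out of reach is approached as far as the arm can. A call with a gripper value outside its range is refused whole. The fingers move at their own pace and stop on an object; the grip force is fixed at half the most. Time passes only in rows, so rows that repeat a pose let the fingers close, or fill a call up. It gives the time, the measured TCP pose, the force, the opening and the grip force at its end, in the units of the state.
- r.sense(): the state, without advancing time (a new reading comes with each control period).
- r.capture(name): name is "scene" or "top" or "wrist"; returns a dict with "pixels" (384x512x3 uint8, red, green, blue), "fx", "fy", "cx", "cy" (pixels), "dist_coeffs" ([k1, k2, p1, p2, k3] as OpenCV has them; the pictures are not rectified), "world_from_camera" (4x4, takes a point from camera to world coordinates). Camera axes: x right, y down, z forward; pixel columns grow to the right and rows downward; lengths in m; the calibration is good to about 2 mm. A picture is of the moment at which its call begins. There is no depth.
- r.finish_job(): hands the job in; it is judged then, once.
The state is a dict: "time_s": time; "joints": joint angles; "joint_velocities": joint speeds; "effort": joint torques, N m; "tcp_pos": TCP position; "ee_rot": TCP orientation; "wrist_force": force on the tool from outside, world axes, zero at the start; "moment": the same for the moment, N m; "gripper_width": opening from 0.0 (shut) to 1.0 (fully open); "gripper_force": force on a finger pad.
Only numpy, scipy, OpenCV 4.12 (cv2) and the standard library are available. Lean on these libraries where they do the work, as an engineer would, in place of code of your own. Each camera call takes 0.05 s, during which the arm holds its last target. There are 200 camera calls.

## Working session

There is one attempt and no reset: what is moved stays moved. The work goes in short steps, Python scripts to look and compute and a tool call to move; the robot and the scene stay as the last step left them, time stands still between calls to the robot, and variables do not carry over. Pictures are saved under pics/ and viewed, at most 10 in all, crops included, and the job is handed in when it is done.

Besides the shell and the picture viewer there is one more tool, called as a command line: name --pt "numbers of a row" for each row, then --argument value for the rest. servo_tool: Moves the arm, as the interface text tells. Its arguments: {"type":"object","properties":{"targets":{"type":"array","items":{"type":"array","items":{"type":"number"}}}},"required":["targets"]}

```bash
mkdir -p pics; ls
python3 - <<'E'
from station import r
import cv2,numpy as np,json
s=r.sense();print({k:np.round(v,3).tolist() for k,v in s.items()})
ims=[]
for n in("scene","top","wrist"):
    c=r.capture(n);cv2.imwrite(f"pics/{n}0.png",c["pixels"][:,:,::-1]);print(n,c["fx"],c["fy"],c["cx"],c["cy"],np.round(c["dist_coeffs"],4),np.round(c["world_from_camera"],3).tolist())
E
```

```text
pics
{'time_s': 0.0, 'joints': [-53.711, 22.092, 0.38, -0.027, -68.412, -14.817], 'joint_velocities': [0.058, 0.033, 0.027, 0.074, 0.011, 0.019], 'effort': [0.001, -39.067, 18.741, 4.22, 0.011, -0.0], 'tcp_pos': [0.229, -0.581, 0.238], 'ee_rot': [[-0.931, -0.366, -0.001], [-0.366, 0.931, 0.002], [0.0, 0.002, -1.0]], 'wrist_force': [0.088, 0.596, -0.07], 'moment': [0.034, 0.004, -0.028], 'gripper_force': 0.0, 'gripper_width': 1.003}
scene 412.5991408826896 412.5991408826896 248.23273555913622 188.67016165211504 [-0.0981  0.      0.      0.      0.    ] [[-0.451, 0.768, -0.454, 1.051], [0.892, 0.391, -0.225, 0.257], [0.005, -0.507, -0.862, 1.193], [0.0, 0.0, 0.0, 1.0]]
top 434.6459322554296 434.6459322554296 257.19654315633437 197.31786322204215 [-0.1581  0.      0.      0.      0.    ] [[-0.023, -0.993, 0.116, 0.348], [-1.0, 0.024, 0.003, -0.025], [-0.006, -0.116, -0.993, 1.319], [0.0, 0.0, 0.0, 1.0]]
wrist 268.52244582269054 268.52244582269054 254.31790999069872 187.68523483967883 [-0.0143  0.      0.      0.      0.    ] [[-0.364, 0.893, 0.266, 0.156], [0.931, 0.349, 0.106, -0.61], [0.002, 0.286, -0.958, 0.383], [0.0, 0.0, 0.0, 1.0]]
```

View pics/scene0.png

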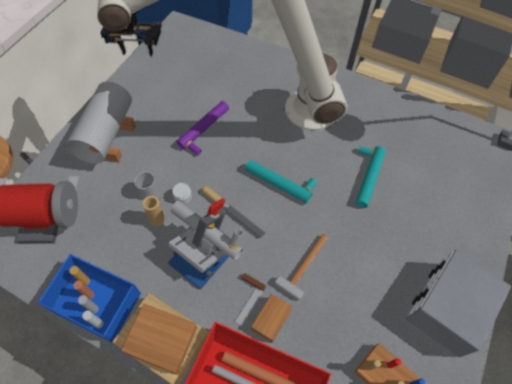

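View pics/top0.png

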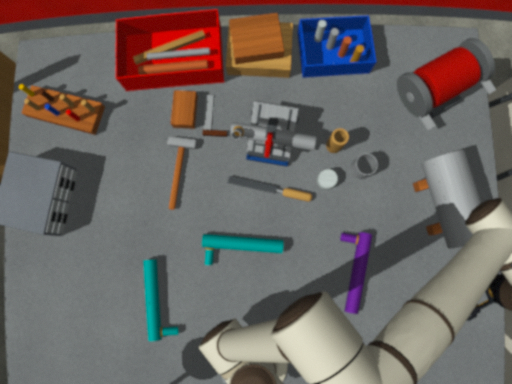

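The scene picture shows the rig at about (205,235), with the red wing at (216,207) and the tube's branch at (235,250). In the top picture the wing is at (268,145), the branch end at (238,130) and the plain end at (305,143).

Look-alikes (top-view pixels): turquoise tees at (243,243) and (155,300), the purple tee at (358,270), the red bin at (170,48), the red roll at (450,78) and the standing offcut at (366,163). My choice is the steel tube in the block on the blue plate at (270,140), with the red wing at (268,145).

```bash
cat > h.py <<'E'
from station import r
import cv2,numpy as np
def cap(n):
    c=r.capture(n);c["K"]=np.array([[c["fx"],0,c["cx"]],[0,c["fy"],c["cy"]],[0,0,1.]]);c["bgr"]=np.ascontiguousarray(c["pixels"][:,:,::-1]);c["T"]=np.array(c["world_from_camera"]);return c
def ray(c,p):
    u=cv2.undistortPoints(np.array([[p]],float),c["K"],np.array(c["dist_coeffs"],float))[0,0]
    d=c["T"][:3,:3]@[u[0],u[1],1];return c["T"][:3,3],d/np.linalg.norm(d)
def proj(c,P):
    Ti=np.linalg.inv(c["T"]);return cv2.projectPoints(np.atleast_2d(np.array(P,float)),cv2.Rodrigues(Ti[:3,:3])[0],Ti[:3,3],c["K"],np.array(c["dist_coeffs"],float))[0][:,0]
def tri(rs):
    A=sum(np.eye(3)-np.outer(d,d) for o,d in rs);b=sum((np.eye(3)-np.outer(d,d))@o for o,d in rs)
    P=np.linalg.solve(A,b);return P,[np.linalg.norm((np.eye(3)-np.outer(d,d))@(P-o)) for o,d in rs]
def plane(c,p,P0,n):
    o,d=ray(c,p);return o+d*np.dot(np.array(P0)-o,n)/np.dot(d,n)
def red(c,box=None):
    h=cv2.cvtColor(c["bgr"],cv2.COLOR_BGR2HSV);m=(((h[...,0]<8)|(h[...,0]>172))&(h[...,1]>150)&(h[...,2]>60)).astype(np.uint8)
    if box:
        z=np.zeros_like(m);x0,y0,x1,y1=box;z[y0:y1,x0:x1]=m[y0:y1,x0:x1];m=z
    return m
def state():
    s=r.sense();return {k:np.round(s[k],3).tolist() for k in("time_s","tcp_pos","wrist_force","moment","gripper_width","gripper_force")}
E
python3 - <<'E'
from h import *
a=cap("scene");b=cap("top")
cs=[]
for c,bx in((a,(190,180,240,230)),(b,(250,125,290,165))):
    m=red(c,bx);y,x=np.nonzero(m);cs.append((x.mean(),y.mean()));print(len(x),cs[-1])
print(tri([ray(a,cs[0]),ray(b,cs[1])]))
for n,p,z in(("branchmouth",(236,131),.18),("plain",(312,144),.12)):print(n,plane(b,p,(0,0,z),(0,0,1)))
cv2.imwrite("pics/crop1.png",np.hstack([cv2.resize(a["bgr"][170:300,140:270],(400,400),interpolation=2),cv2.resize(b["bgr"][80:180,220:320],(400,400),interpolation=2)]))
E
```

```text
142 (np.float64(215.73239436619718), np.float64(206.81690140845072))
147 (np.float64(268.1292517006803), np.float64(144.64625850340136))
(array([ 0.61809891, -0.05452541,  0.1981138 ]), [np.float64(0.0010613478749765762), np.float64(0.0010613478749765942)])
branchmouth [0.66201802 0.03161918 0.18      ]
plain [ 0.63562893 -0.17983465  0.12      ]
```

View pics/crop1.png

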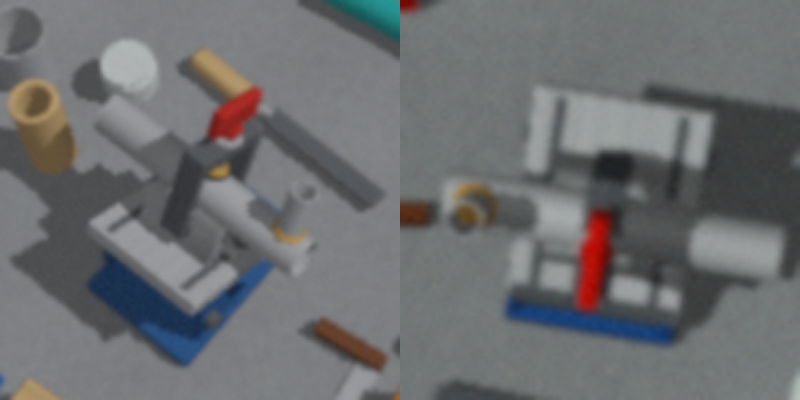

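The crop confirms the choice: the steel tube, the branch with its brass fillet at (470,210) and the wing at (595,260), which lies nearly square to the tube. I'll move closer for a wrist view.

servo_tool --pt "0 0 1.2 0.1 87" --pt "0.4 0.6 2.2 0.2 87" --pt "1.0 1.5 2.9 0.3 87" --pt "1.7 2.4 3.4 0.4 87" --pt "2.3 3.3 3.8 0.5 87"

```text
time_s: 0.67
tcp_pos: [0.2986, -0.4819, 0.3553]
ee_rot: [[-0.638, -0.77, 0.002], [-0.77, 0.638, -0.002], [0.0, -0.002, -1.0]]
wrist_force: [0.6, -0.6, -0.0]
gripper_width: 1.0
gripper_force: 0.0
```

servo_tool --pt "0.7 1 0 0.1 87" --pt "1.4 2 0 0.2 87" --pt "2.1 3 0 0.3 87" --pt "2.8 4 0 0.4 87" --pt "3.5 5 0 0.5 87"

```text
time_s: 1.08
tcp_pos: [0.4033, -0.3309, 0.3537]
ee_rot: [[-0.19, -0.982, 0.0], [-0.982, 0.19, -0.0], [-0.0, -0.0, -1.0]]
wrist_force: [0.3, -1.0, -1.2]
gripper_width: 0.998
gripper_force: 0.0
```

servo_tool --pt "0.7 1 0 0.1 87" --pt "1.4 2 0 0.2 87" --pt "2.1 3 0 0.2 87" --pt "2.8 4 0 0.2 87" --pt "3.5 5 0 0.2 87"

```text
time_s: 1.5
tcp_pos: [0.5084, -0.1808, 0.3537]
ee_rot: [[0.004, -1.0, 0.0], [-1.0, -0.004, 0.0], [-0.0, -0.0, -1.0]]
wrist_force: [1.2, -1.1, -0.0]
gripper_width: 1.0
gripper_force: 0.0
```

servo_tool --pt "0.6 0.7 0 0 0" --pt "1.2 1.4 0 0 0" --pt "1.8 2.1 0 0 0" --pt "2.2 2.8 0 0 0" --pt "2.2 2.8 0 0 0"

```text
time_s: 1.92
tcp_pos: [0.5756, -0.0954, 0.3523]
ee_rot: [[0.008, -1.0, -0.001], [-1.0, -0.008, 0.001], [-0.001, 0.001, -1.0]]
wrist_force: [-0.3, 0.1, -1.0]
gripper_width: 0.706
gripper_force: 0.0
```

Run:
```python
from h import *
c=cap("wrist");cv2.imwrite("pics/w1.png",c["bgr"]);print(state(),np.round(c["T"],3).tolist());print(r.sense()["ee_rot"])
```

```text
{'time_s': 1.967, 'tcp_pos': [0.575, -0.097, 0.353], 'wrist_force': [-0.46, -0.894, -0.139], 'moment': [0.062, 0.092, -0.013], 'gripper_width': 0.66, 'gripper_force': 0.0} [[-1.0, -0.006, -0.002, 0.576], [-0.006, 0.958, 0.286, -0.173], [0.0, 0.286, -0.958, 0.497], [0.0, 0.0, 0.0, 1.0]]
[[ 6.83882045e-03 -9.99975590e-01 -1.43151606e-03]
 [-9.99976602e-01 -6.83904320e-03  1.50769009e-04]
 [-1.60555529e-04  1.43045149e-03 -9.99998964e-01]]
```

View pics/w1.png

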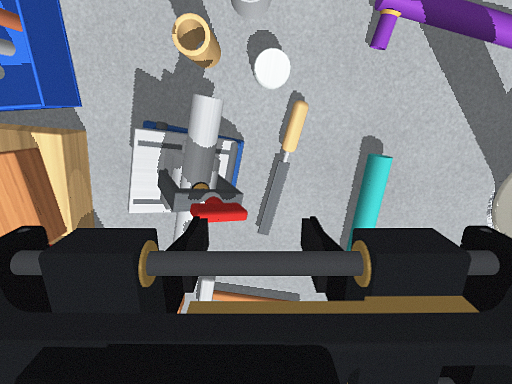

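The wrist picture shows the wing at (220,211), the stirrup at (200,190), the tube's plain end at (207,100), and the branch hidden behind the gripper. I'll shift along +y to see the branch as well.

servo_tool --pt "0.3 1 0 0 0" --pt "0.6 2 0 0 0" --pt "0.9 3 0 0 0" --pt "1.2 4 0 0 0" --pt "1.2 4.2 0 0 0"

```text
time_s: 2.38
tcp_pos: [0.6105, 0.0301, 0.3528]
ee_rot: [[0.006, -1.0, -0.0], [-1.0, -0.006, 0.001], [-0.001, 0.0, -1.0]]
wrist_force: [1.4, -0.3, -0.8]
gripper_width: 0.282
gripper_force: 0.0
```

servo_tool --pt "0 0 0 0 0" --pt "0 0 0 0 0" --pt "0 0 0 0 0" --pt "0 0 0 0 0" --pt "0 0 0 0 0"

```text
time_s: 2.8
tcp_pos: [0.6096, 0.0261, 0.3539]
ee_rot: [[0.002, -1.0, 0.0], [-1.0, -0.002, 0.0], [-0.0, -0.0, -1.0]]
wrist_force: [0.2, -0.0, -0.1]
gripper_width: 0.011
gripper_force: 0.0
```

Run:
```python
from h import *
import pickle
c=cap("wrist");pickle.dump(c,open("w2.pkl","wb"));cv2.imwrite("pics/w2.png",cv2.resize(c["bgr"][0:260,80:420],(680,520)));print(state(),np.round(c["T"],3).tolist())
m=red(c);n,l,st,ce=cv2.connectedComponentsWithStats(m);print(st,ce)
```

```text
{'time_s': 2.85, 'tcp_pos': [0.61, 0.026, 0.354], 'wrist_force': [-0.306, -0.433, 0.161], 'moment': [0.035, 0.064, -0.017], 'gripper_width': 0.005, 'gripper_force': 0.0} [[-1.0, -0.001, 0.001, 0.61], [-0.0, 0.958, 0.286, -0.052], [-0.001, 0.286, -0.958, 0.498], [0.0, 0.0, 0.0, 1.0]]
[[     0      0    512    384 187670]
 [   216     93     62     24    916]
 [     0    176    132     75   6395]
 [    56    275     28     38    547]
 [    87    275     15     26    166]
 [   100    275     42     26    914]] [[263.25430809 190.47964512]
 [245.56331878 104.70087336]
 [ 68.72775606 208.75277561]
 [ 68.86837294 295.74588665]
 [ 94.54216867 285.13855422]
 [120.99890591 287.88949672]]
```

View pics/w2.png

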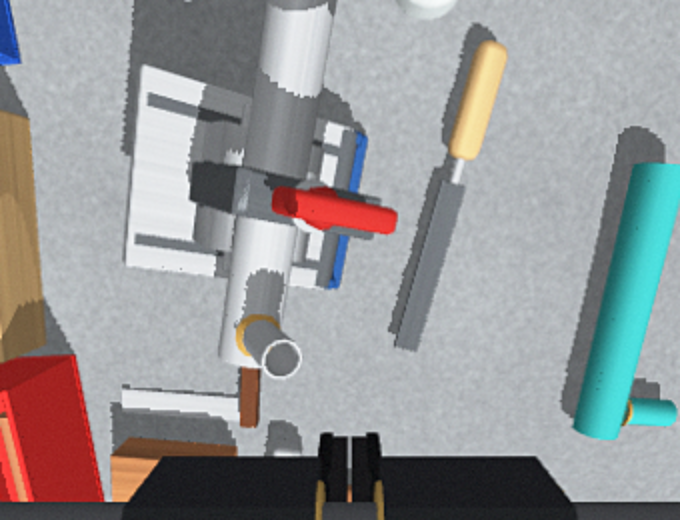

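The wrist crop shows the wing from (275,200) to (396,220), the tube edges running (262,30)→(220,350) and (333,30)→(293,240), the branch mouth at (281,359) and the fillet at (258,335), all in crop pixels at 2x scale. Next I measure the axis, the wing and the lean.

```bash
cat > meas.py <<'E'
from h import *
def edge(c,p,q,w=5):
    # strongest gradient across the line p-q, sampled in rows; robust line through it
    g=cv2.GaussianBlur(cv2.cvtColor(c["bgr"],cv2.COLOR_BGR2GRAY),(3,3),0).astype(float);gx=np.abs(cv2.Sobel(g,cv2.CV_64F,1,0));pts=[]
    for y in range(int(p[1]),int(q[1])):
        x=p[0]+(q[0]-p[0])*(y-p[1])/(q[1]-p[1]);xs=np.arange(int(x)-w,int(x)+w+1);k=xs[np.argmax(gx[y,xs])]
        if gx[y,k]>40: pts.append((k,y))
    vx,vy,x0,y0=cv2.fitLine(np.array(pts,np.float32),cv2.DIST_HUBER,0,.01,.01).ravel()
    f=lambda y:(x0+vx/vy*(y-y0),y);return f(p[1]),f(q[1]),len(pts)
def wing(c,O,a,t,box):
    m=red(c,box);cn=max(cv2.findContours(m,0,1)[0],key=cv2.contourArea)
    b=cv2.boxPoints(cv2.minAreaRect(cn));e=[(b[i]+b[(i+1)%4])/2 for i in range(4)]
    e=e[::2] if np.linalg.norm(e[0]-e[2])>np.linalg.norm(e[1]-e[3]) else e[1::2]
    P=[plane(c,p,O+a*.104,a) for p in e];d=P[1]-P[0];u=np.cross(t,a) # u: block y, up-slope or not
    return P,np.linalg.norm(d),np.degrees(np.arctan2(d@t,d@u)),e
E
cat > m2.py <<'E'
from meas import *
import pickle
c=pickle.load(open("w2.pkl","rb"))
L=edge(c,(80+224/2,145),(80+220/2,175));L2=edge(c,(80+262/2,15),(80+220/2,175));R=edge(c,(80+330/2,25),(80+293/2,120));print(L,L2,R)
for LL in(L2,):
    n=[]
    for l in(LL,R):
        o,d1=ray(c,l[0]);_,d2=ray(c,l[1]);k=np.cross(d1,d2);n.append(k/np.linalg.norm(k))
    t=np.cross(n[0],n[1]);t/=np.linalg.norm(t);t*=np.sign(t[1]);print("t",t)
    t[2]=0;t/=np.linalg.norm(t)
    # axis midplane: bisector ; inside both planes at distance r
    n=[k*np.sign(-k[0]) if i==1 else k*np.sign(k[0]) for i,k in enumerate(n)]
    mid=n[0]-n[1];mid/=np.linalg.norm(mid) # plane through o containing axis
    half=np.arcsin(np.linalg.norm(n[0]+n[1])/2)
    w=-np.cross(mid,t);w*=-np.sign(w[2]);D=.021/np.sin(half);P=o+w*D;print("radius-based axis pt",P)
    P=o+w*(.12-o[2])/w[2];print("z=.12 axis pt",P)
    O=P
a=np.array([0,0,1.])*np.cos(np.radians(30))+.5*np.array([-t[1],t[0],0]);print("a",a)
Pw,ln,ang,e=wing(c,O,a,t,(200,80,290,130));C=(Pw[0]+Pw[1])/2;print("wing",Pw,ln,ang,e)
O=O+t*((C-O)@t);print("O",O,"C-O",(C-O)@a,(C-O)@np.cross(t,a))
# branch: mouth lies at radius 71 in plane normal t, axial pos s
o,d=ray(c,(80+281/2,359/2));best=None
for s in np.linspace(.05,.2,7):pass
A=d-t*(d@t);B=(o-O)-t*((o-O)@t);k=np.roots([A@A,2*A@B,B@B-.071**2]);
for kk in k:
    M=o+d*kk.real;v=M-O;h=np.array([-t[1],t[0],0]);print("mouth",M,"s",v@t,"lean",np.degrees(np.arctan2(v@h,v[2])))
np.savez("geo.npz",O=O,t=t,a=a)
E
python3 m2.py
```

```text
((np.float32(191.89021), 145), (np.float32(189.27371), 175), 30) ((np.float32(210.78589), 15), (np.float32(187.80263), 175), 151) ((np.float32(242.95245), 25), (np.float32(227.11346), 120), 86)
t [0.18715703 0.97913293 0.07918938]
radius-based axis pt [ 0.66370036 -0.06212887  0.11732999]
z=.12 axis pt [ 0.66332178 -0.06205651  0.12      ]
a [-0.49110875  0.09387331  0.8660254 ]
wing [array([ 0.64680975, -0.05678955,  0.23015424]), array([ 0.58498982, -0.05333986,  0.19472324])] 0.0713369436217637 -173.38474009663506 [array([215.65807 , 102.300514], dtype=float32), array([277.36896, 106.28187], dtype=float32)]
O [ 0.66293956 -0.06405615  0.12      ] C-O 0.10399999999999995 0.004744201176170755
mouth [0.66825024 0.0667135  0.05168349] s 0.12944130178313334 lean 164.19713717913353
mouth [0.65084168 0.03149512 0.1844332 ] s 0.09158079512942312 lean 24.83652387762807
```

```bash
cat > m3.py <<'E'
from meas import *
import pickle
c=pickle.load(open("w2.pkl","rb"))
z=np.array([0,0,1.])
def nl(c,p,q):
    o,d1=ray(c,p);_,d2=ray(c,q);k=np.cross(d1,d2);return o,k/np.linalg.norm(k)
for nm,p,q in(("R",(245,25),(226.5,120)),("Rtop",(245,16),(241,45)),("Rlow",(228,112),(226,122)),("Lup",(211,15),(205,60)),("Llow",(196,118),(190,178)),("plate",(262.5,70),(249,143)),("tbl",(151.5,33),(143,132))):
    e=edge(c,p,q,4);o,n=nl(c,e[0],e[1]);t=np.cross(n,z);t/=np.linalg.norm(t);t*=np.sign(t[1])
    n*=np.sign(n[0]);up=np.cross(t,z) # up=+x-ish
    # tangent line location: axis pt with z=.12 at distance .021 (right edge: axis is at +x side => n.(P-o)=+.021)
    s=.021 if nm[0]=="R" else -.021
    P=np.array([.66,-.06,.12]);P=P+up*((s-n@(P-o))/(n@up));print(nm,np.round(e[0],1),np.round(e[1],1),e[2],"yaw",np.degrees(np.arctan2(t[0],t[1])),"axis x at y=-.06",P[0]-(P[1]+.06)*t[0]/t[1])
E
python3 m3.py
```

```text
R [242.8  25. ] [227.2 120. ] 86 yaw 11.086997156139164 axis x at y=-.06 0.6638596910859234
Rtop [243.  16.] [239.8  45. ] 29 yaw 7.801923551982732 axis x at y=-.06 0.6592969950039371
Rlow [227. 112.] [231.1 122. ] 10 yaw -21.80641856292367 axis x at y=-.06 0.6754035377016178
Lup [212.9  15. ] [203.5  60. ] 45 yaw 15.554020630765656 axis x at y=-.06 0.6676987276112675
Llow [195.3 118. ] [189.2 178. ] 60 yaw 9.463813570995093 axis x at y=-.06 0.6654306876924554
plate [263.6  70. ] [249.3 143. ] 56 yaw 11.395413493368123 axis x at y=-.06 0.584476784280186
tbl [150.3  33. ] [142.6 132. ] 99 yaw 10.946859488012702 axis x at y=-.06 0.7345142351559583
```

```bash
cat > plan.py <<'E'
from h import *
g=np.load("geo.npz");O,t,a=g["O"],g["t"],g["a"];u=np.cross(t,a)
def stick(psi,dr,gap,h=.088,rho=.030,lag=15):
    p=np.radians(psi);e=-u*np.cos(p)-t*np.sin(p);tau=u*np.sin(p)-t*np.cos(p)
    y=np.degrees(np.arctan2(tau[1],tau[0]))%360+dr*lag
    n=np.array([np.cos(np.radians(y)),np.sin(np.radians(y)),0])*dr
    c=O+a*h+e*rho-dr*tau*.007-n*(.0095+gap)
    # the wing end's trailing side; outward shift of 3 mm
    eh=e*[1,1,0];c=c+.003*eh/np.linalg.norm(eh)
    return c+[0,0,.017],y
def units(rows,p0=None,y0=None):
    s=r.sense();p0=np.array(s["tcp_pos"]) if p0 is None else p0;R=np.array(s["ee_rot"]);y0=np.degrees(np.arctan2(R[1,0],R[0,0])) if y0 is None else y0
    for P,y in rows:print(np.round((P-p0)/.03,2).tolist(),"turn %.3f"%np.radians((y-y0+180)%360-180),"abs",np.round(P,3),round(y%360,1),"tip a-level %.3f"%((P-[0,0,.017]-O)@a))
def torque():
    s=r.sense();F=np.array(s["wrist_force"]);M=np.array(s["moment"]);W=O+.09*a;return F,M,np.cross(np.array(s["tcp_pos"])-W,F)@a+M@a,np.cross(np.array(s["tcp_pos"])-W,F)@a
E
python3 - <<'E'
from plan import *
units([stick(6,1,.012),stick(6,1,0)]+[stick(x,1,0) for x in(25,45,65,82)])
E
```

```text
[-0.72, -1.73, -5.2] turn 0.161 abs [ 0.588 -0.026  0.198] 279.4 tip a-level 0.093
[-0.66, -2.13, -5.2] turn 0.161 abs [ 0.59  -0.037  0.198] 279.4 tip a-level 0.091
[-0.79, -2.53, -5.19] turn 0.454 abs [ 0.586 -0.049  0.198] 296.2 tip a-level 0.092
[-0.81, -2.97, -5.12] turn 0.784 abs [ 0.585 -0.063  0.2  ] 315.1 tip a-level 0.093
[-0.7, -3.38, -5.01] turn 1.147 abs [ 0.589 -0.075  0.204] 335.9 tip a-level 0.093
[-0.5, -3.68, -4.87] turn 1.480 abs [ 0.595 -0.084  0.208] 355.0 tip a-level 0.093
```

servo_tool --pt "-0.4 -0.9 -0.5 0.08 0" --pt "-0.7 -1.6 -1.4 0.16 0" --pt "-0.7 -1.6 -2.4 0.16 0" --pt "-0.7 -1.6 -3.4 0.16 0" --pt "-0.7 -1.6 -4.2 0.16 0"

```text
time_s: 3.27
tcp_pos: [0.5877, -0.0217, 0.2258]
ee_rot: [[0.162, -0.987, -0.001], [-0.987, -0.162, 0.0], [-0.0, 0.001, -1.0]]
wrist_force: [0.3, -0.9, -1.2]
gripper_width: 0.004
gripper_force: 0.0
```

servo_tool --pt "0 0 -0.6 0 0" --pt "0 0 -1.1 0 0" --pt "0 0 -1.1 0 0" --pt "0.02 -0.2 -1.1 0 0" --pt "0.04 -0.4 -1.1 0 0"

```text
time_s: 3.68
tcp_pos: [0.5906, -0.0327, 0.1958]
ee_rot: [[0.164, -0.987, 0.002], [-0.987, -0.164, 0.001], [-0.0, -0.002, -1.0]]
wrist_force: [-3.0, 6.5, 1.7]
gripper_width: 0.006
gripper_force: 3.7
```

Run:
```python
from plan import *
print(state(),torque());c=cap("wrist");cv2.imwrite("pics/w3.png",c["bgr"])
units([stick(6,1,0)]+[stick(x,1,0) for x in(25,45,65,82)])
```

```text
{'time_s': 3.683, 'tcp_pos': [0.591, -0.033, 0.196], 'wrist_force': [-2.951, 6.469, 1.732], 'moment': [1.946, 0.96, -0.078], 'gripper_width': 0.006, 'gripper_force': 3.727} (array([-2.9510451 ,  6.46908829,  1.73186781]), array([ 1.94608233,  0.96025822, -0.07791971]), np.float64(-1.0531683464643273), np.float64(-0.12009245953075404))
[-0.02, -0.16, 0.07] turn 0.001 abs [ 0.59  -0.037  0.198] 279.4 tip a-level 0.091
[-0.15, -0.56, 0.08] turn 0.294 abs [ 0.586 -0.049  0.198] 296.2 tip a-level 0.092
[-0.17, -0.99, 0.15] turn 0.624 abs [ 0.585 -0.063  0.2  ] 315.1 tip a-level 0.093
[-0.06, -1.41, 0.26] turn 0.987 abs [ 0.589 -0.075  0.204] 335.9 tip a-level 0.093
[0.14, -1.71, 0.4] turn 1.320 abs [ 0.595 -0.084  0.208] 355.0 tip a-level 0.093
```

View pics/w3.png

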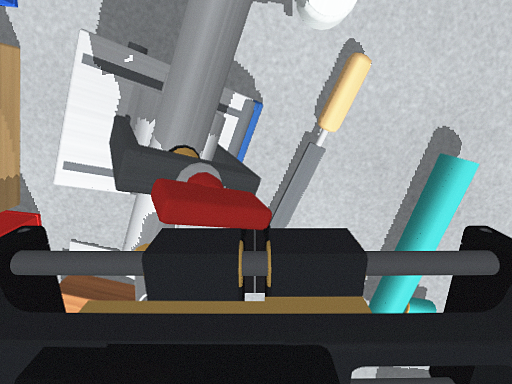

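Contact made at the wing's near end at (265,220) with about 7 N. I'm easing the screw in steps now.

servo_tool --pt "-0.05 -0.14 0 0.1 0" --pt "-0.1 -0.27 0 0.2 0" --pt "-0.14 -0.42 0.01 0.3 0" --pt "-0.15 -0.57 0.03 0.4 0" --pt "-0.15 -0.7 0.05 0.5 0"

```text
time_s: 4.15
tcp_pos: [0.5828, -0.0514, 0.1968]
ee_rot: [[0.62, -0.785, -0.005], [-0.785, -0.62, 0.004], [-0.007, 0.001, -1.0]]
wrist_force: [-10.0, 11.6, 4.3]
gripper_width: 0.004
gripper_force: 7.0
```

Run:
```python
from plan import *
from meas import wing
print(state());c=cap("wrist");cv2.imwrite("pics/w4.png",c["bgr"])
print(wing(c,O,a,t,(100,90,330,232)))
units([stick(x,1,0) for x in(35,45,55,65,75,82)])
```

```text
{'time_s': 4.15, 'tcp_pos': [0.583, -0.051, 0.197], 'wrist_force': [-10.005, 11.565, 4.323], 'moment': [3.097, 2.87, -0.117], 'gripper_width': 0.004, 'gripper_force': 7.047}
([array([ 0.64416133, -0.0524245 ,  0.22817921]), array([ 0.59601858, -0.07918347,  0.2037788 ])], np.float64(0.06024240091561197), np.float64(-144.1031821334774), [array([148.99997, 200.49998], dtype=float32), array([267.99997, 200.49998], dtype=float32)])
[0.08, -0.13, 0.06] turn -0.054 abs [ 0.585 -0.056  0.199] 305.4 tip a-level 0.093
[0.08, -0.35, 0.1] turn 0.115 abs [ 0.585 -0.063  0.2  ] 315.1 tip a-level 0.093
[0.12, -0.57, 0.16] turn 0.292 abs [ 0.587 -0.069  0.202] 325.2 tip a-level 0.093
[0.2, -0.77, 0.22] turn 0.478 abs [ 0.589 -0.075  0.204] 335.9 tip a-level 0.093
[0.3, -0.96, 0.3] turn 0.672 abs [ 0.592 -0.081  0.206] 347.0 tip a-level 0.093
[0.39, -1.07, 0.36] turn 0.811 abs [ 0.595 -0.084  0.208] 355.0 tip a-level 0.093
```

servo_tool --pt "0 -0.13 0.03 0.06 0" --pt "0.0 -0.28 0.07 0.15 0" --pt "0.03 -0.43 0.11 0.25 0" --pt "0.07 -0.58 0.15 0.36 0" --pt "0.13 -0.72 0.2 0.47 0"

```text
time_s: 4.62
tcp_pos: [0.5857, -0.0723, 0.2022]
ee_rot: [[0.908, -0.418, -0.007], [-0.418, -0.908, 0.006], [-0.009, -0.002, -1.0]]
wrist_force: [-10.6, 13.6, 2.6]
gripper_width: 0.002
gripper_force: 7.8
```

Run:
```python
from plan import *
from meas import wing
print(state());c=cap("wrist");cv2.imwrite("pics/w5.png",c["bgr"])
print(wing(c,O,a,t,(100,60,330,240)))
units([stick(x,1,0) for x in(55,65,75,82)])
```

```text
{'time_s': 4.617, 'tcp_pos': [0.586, -0.072, 0.202], 'wrist_force': [-10.562, 13.563, 2.557], 'moment': [3.856, 3.04, 0.108], 'gripper_width': 0.002, 'gripper_force': 7.768}
([array([ 0.61262683, -0.08819375,  0.21417375]), array([ 0.63885151, -0.0365749 ,  0.22345008])], np.float64(0.05863692733924371), np.float64(71.55471799178221), [array([261.60675, 202.33786], dtype=float32), array([143.594  , 204.69812], dtype=float32)])
[0.02, 0.13, -0.02] turn -0.180 abs [ 0.587 -0.069  0.202] 325.2 tip a-level 0.093
[0.09, -0.08, 0.05] turn 0.006 abs [ 0.589 -0.075  0.204] 335.9 tip a-level 0.093
[0.19, -0.26, 0.12] turn 0.200 abs [ 0.592 -0.081  0.206] 347.0 tip a-level 0.093
[0.28, -0.38, 0.18] turn 0.339 abs [ 0.595 -0.084  0.208] 355.0 tip a-level 0.093
```

View pics/w5.png

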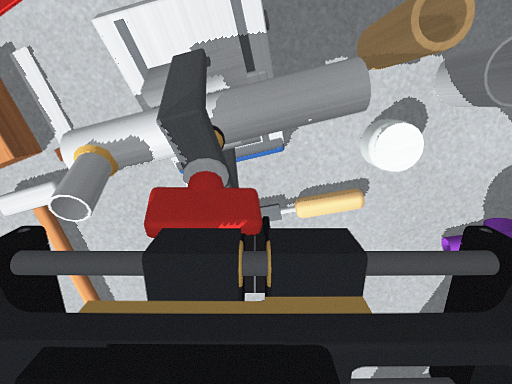

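The wing is now at about ψ=71° (it started at about 6.6°), lying level at (205,210), with the stick at its end at (255,225). About 12° more ensures the tube is free whatever the rubber.

servo_tool --pt "0.05 -0.08 0.03 0.06 0" --pt "0.1 -0.17 0.07 0.12 0" --pt "0.15 -0.25 0.1 0.18 0" --pt "0.2 -0.31 0.13 0.24 0" --pt "0.24 -0.36 0.15 0.28 0"

```text
time_s: 5.08
tcp_pos: [0.5912, -0.0828, 0.2054]
ee_rot: [[0.988, -0.153, -0.013], [-0.153, -0.988, 0.006], [-0.013, -0.004, -1.0]]
wrist_force: [-12.7, 14.5, 2.6]
gripper_width: 0.004
gripper_force: 7.5
```

Run:
```python
from plan import *
from meas import wing
print(state());c=cap("wrist")
print(wing(c,O,a,t,(100,60,330,232)))
```

```text
{'time_s': 5.083, 'tcp_pos': [0.591, -0.083, 0.205], 'wrist_force': [-12.694, 14.51, 2.582], 'moment': [3.79, 3.746, 0.166], 'gripper_width': 0.004, 'gripper_force': 7.548}
([array([ 0.62449598, -0.08766297,  0.22084701]), array([ 0.63296712, -0.02954482,  0.2193511 ])], np.float64(0.05875131472333814), np.float64(92.91896077773674), [array([255. , 200.5], dtype=float32), array([141. , 200.5], dtype=float32)])
```

servo_tool --pt "-0.5 0.1 0.2 0 0" --pt "-0.5 0.1 1.3 -0.1 0" --pt "-0.4 0.1 2.5 -0.22 87" --pt "-0.2 0.4 3.6 -0.34 87" --pt "0 1 4.5 -0.46 87"

```text
time_s: 5.55
tcp_pos: [0.5971, -0.0578, 0.3467]
ee_rot: [[0.811, -0.585, 0.007], [-0.585, -0.811, -0.001], [0.006, -0.003, -1.0]]
wrist_force: [0.8, -0.6, 0.6]
gripper_width: 0.155
gripper_force: 0.0
```

servo_tool --pt "0.2 0.7 0.2 -0.12 87" --pt "0.4 1.4 0.4 -0.24 87" --pt "0.6 2.1 0.5 -0.36 87" --pt "0.6 2.7 0.5 -0.48 87" --pt "0.6 2.8 0.5 -0.6 87"

```text
time_s: 5.97
tcp_pos: [0.6152, 0.0299, 0.3582]
ee_rot: [[0.343, -0.939, 0.003], [-0.939, -0.343, 0.001], [0.0, -0.003, -1.0]]
wrist_force: [0.3, -0.5, -1.3]
gripper_width: 0.526
gripper_force: 0.0
```

servo_tool --pt "0 0 0 -0.12 87" --pt "0 0 0 -0.24 87" --pt "0 0 0 -0.36 87" --pt "0 0 0 -0.48 87" --pt "0 0 0 -0.55 87"

```text
time_s: 6.38
tcp_pos: [0.6149, 0.0274, 0.3583]
ee_rot: [[-0.2, -0.98, 0.003], [-0.98, 0.2, 0.0], [-0.001, -0.003, -1.0]]
wrist_force: [-0.3, 0.0, 0.4]
gripper_width: 0.91
gripper_force: 0.0
```

Run:
```python
from plan import *
from meas import wing
import pickle
print(state(),r.sense()["ee_rot"]);c=cap("wrist");pickle.dump(c,open("w6.pkl","wb"));cv2.imwrite("pics/w6.png",cv2.resize(c["bgr"][0:260,80:420],(680,520)))
print(wing(c,O,a,t,(150,40,330,160)))
```

```text
{'time_s': 6.383, 'tcp_pos': [0.615, 0.027, 0.358], 'wrist_force': [-0.266, 0.038, 0.436], 'moment': [0.022, 0.104, -0.007], 'gripper_width': 0.91, 'gripper_force': 0.0} [[-2.00238977e-01 -9.79742542e-01  2.98375548e-03]
 [-9.79746748e-01  2.00240507e-01  2.19991665e-04]
 [-8.13003902e-04 -2.87927382e-03 -9.99995524e-01]]
([array([ 0.6130541 , -0.08468282,  0.21403548]), array([ 0.62500746, -0.02445104,  0.21428517])], np.float64(0.06140694900241071), np.float64(89.53404222616216), [array([234.01524 ,  74.078545], dtype=float32), array([235.6519 , 136.27231], dtype=float32)])
```

View pics/w6.png

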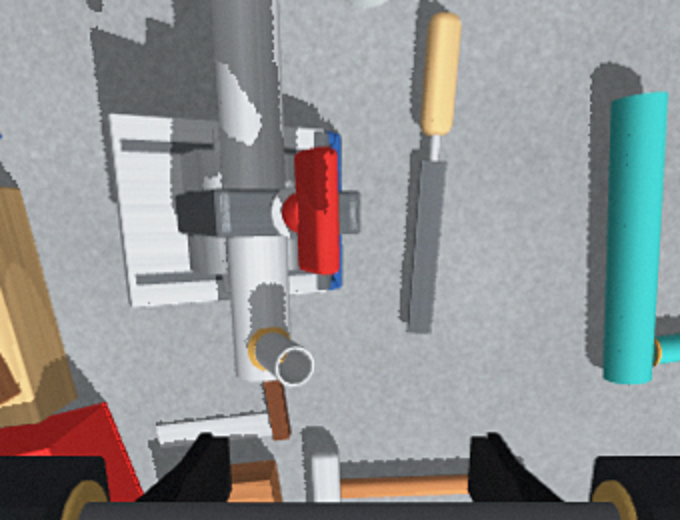

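The picture shows the wing parallel to the tube at (318,210), the tube axis around x=262 at y=280, the mouth at (294,366) and the fillet at (268,350), so the tube is eased by about 1.45 rad. Next I triangulate the mouth and check the axis.

```bash
cat > m4.py <<'E'
from plan import *
from meas import edge
import pickle
c1=pickle.load(open("w2.pkl","rb"));c2=pickle.load(open("w6.pkl","rb"));h=np.array([-t[1],t[0],0])
M,e=tri([ray(c1,(220.5,179.5)),ray(c2,(227,183))]);print("mouth tri",M,e,"|",(M-O)@t,(M-O)@-h,M[2]-.12, "lean",np.degrees(np.arctan2((M-O)@h,M[2]-.12)))
z=np.array([0,0,1.])
for nm,p,q in(("R",(219,8),(221,48)),("R",(224.5,122),(225,145)),("L",(195,122),(198.5,185)),("L",(187,10),(190,90))):
    e=edge(c2,p,q,4);o,d1=ray(c2,e[0]);_,d2=ray(c2,e[1]);n=np.cross(d1,d2);n/=np.linalg.norm(n);tt=np.cross(n,z);tt/=np.linalg.norm(tt);tt*=np.sign(tt[1]);n*=np.sign(n[0])
    up=-h;s=.021 if nm=="R" else -.021
    for y in(-.06,.028):
        P=O+t*((y-O[1])/t[1]);off=(s-n@(P-o))/(n@up);print(nm,np.round(e[0]),np.round(e[1]),e[2],"yaw %.1f off at y=%.3f: %.4f"%(np.degrees(np.arctan2(tt[0],tt[1])),y,off))
# mouth by radius in view 2
o,d=ray(c2,(227,183));A=d-t*(d@t);B=(o-O)-t*((o-O)@t)
k=min(np.roots([A@A,2*A@B,B@B-.071**2]).real);m=o+d*k;print("mouth r",m,"s",(m-O)@t,"lean",np.degrees(np.arctan2((m-O)@h,m[2]-.12)))
B=O+.092*t;print("branch root on axis",B,"upright mouth",B+[0,0,.071]);np.savez("br.npz",s=(m-O)@t)
E
python3 m4.py
```

```text
mouth tri [0.65094333 0.03168891 0.18345964] [np.float64(6.670786386679453e-05), np.float64(6.670786386675802e-05)] | 0.09179022095103737 -0.029758715510493725 0.06345963518786524 lean 25.12372543999647
R [215.   8.] [219.  48.] 40 yaw 7.6 off at y=-0.060: -0.0033
R [215.   8.] [219.  48.] 40 yaw 7.6 off at y=0.028: -0.0083
R [229. 122.] [222. 145.] 23 yaw 31.2 off at y=-0.060: -0.0138
R [229. 122.] [222. 145.] 23 yaw 31.2 off at y=0.028: 0.0195
L [192. 122.] [200. 185.] 63 yaw 7.9 off at y=-0.060: 0.0018
L [192. 122.] [200. 185.] 63 yaw 7.9 off at y=0.028: -0.0028
L [187.  10.] [192.  90.] 74 yaw 11.6 off at y=-0.060: -0.0016
L [187.  10.] [192.  90.] 74 yaw 11.6 off at y=0.028: -0.0004
mouth r [0.65076185 0.03138562 0.1844064 ] s 0.09145825433781248 lean 24.887972791465565
branch root on axis [0.68021225 0.02630786 0.12      ] upright mouth [0.68021225 0.02630786 0.191     ]
```

servo_tool --pt "0.6 0.05 0 0 87" --pt "1.2 0.05 -0.6 0 87" --pt "1.7 0.05 -1.6 0 87" --pt "1.7 0.05 -2.6 0 87" --pt "1.7 0.05 -3.5 0 87"

```text
time_s: 6.85
tcp_pos: [0.6663, 0.029, 0.2505]
ee_rot: [[-0.194, -0.981, 0.001], [-0.981, 0.194, 0.0], [-0.0, -0.001, -1.0]]
wrist_force: [0.3, 0.0, 0.3]
gripper_width: 1.002
gripper_force: 0.0
```

Run:
```python
from plan import *
print(state());B=O+.0915*t;units([(np.append((B-.015*np.array([t[1],-t[0],0]))[:2],.173),258.8),(np.append(B[:2],.173),258.8)])
```

```text
{'time_s': 6.85, 'tcp_pos': [0.666, 0.029, 0.251], 'wrist_force': [0.257, 0.044, 0.271], 'moment': [0.028, 0.135, -0.04], 'gripper_width': 1.002, 'gripper_force': 0.0}
[-0.03, -0.01, -2.58] turn -0.000 abs [0.665 0.029 0.173] 258.8 tip a-level 0.039
[0.46, -0.11, -2.58] turn -0.000 abs [0.68  0.026 0.173] 258.8 tip a-level 0.031
```

servo_tool --pt "0 0 -0.8 0 87" --pt "0 0 -1.6 0 87" --pt "0 0 -2.3 0 87" --pt "0 0 -2.5 0 87" --pt "0 0 -2.5 0 70"

```text
time_s: 7.27
tcp_pos: [0.6651, 0.029, 0.1754]
ee_rot: [[-0.194, -0.981, -0.003], [-0.981, 0.194, -0.001], [0.001, 0.002, -1.0]]
wrist_force: [0.1, -0.3, 0.5]
gripper_width: 0.972
gripper_force: 0.0
```

servo_tool --pt "0.05 0 0 0 66" --pt "0.15 -0.03 0 0 60" --pt "0.25 -0.05 0 0 55" --pt "0.36 -0.08 0 0 50" --pt "0.46 -0.1 0 0 45"

```text
time_s: 7.68
tcp_pos: [0.6797, 0.0266, 0.1776]
ee_rot: [[-0.195, -0.981, 0.001], [-0.981, 0.195, 0.0], [-0.001, -0.001, -1.0]]
wrist_force: [-1.7, 0.5, 1.1]
gripper_width: 0.629
gripper_force: 0.8
```

servo_tool --pt "0 0 0 0 42" --pt "0 0 0 0 39" --pt "0 0 0 0 36" --pt "0 0 0 0 34" --pt "0 0 0 0 32"

```text
time_s: 8.1
tcp_pos: [0.6793, 0.0265, 0.1765]
ee_rot: [[-0.195, -0.981, -0.0], [-0.981, 0.195, -0.0], [0.0, 0.0, -1.0]]
wrist_force: [-1.3, -0.4, 1.2]
gripper_width: 0.39
gripper_force: 0.6
```

servo_tool --pt "0 0 0 0 30" --pt "0 0 0 0 28" --pt "0 0 0 0 26" --pt "0 0 0 0 25" --pt "0 0 0 0 24"

```text
time_s: 8.52
tcp_pos: [0.6798, 0.0265, 0.1766]
ee_rot: [[-0.195, -0.981, 0.001], [-0.981, 0.195, -0.0], [-0.0, -0.001, -1.0]]
wrist_force: [0.4, -0.2, 0.1]
gripper_width: 0.294
gripper_force: 29.1
```

Run:
```python
from plan import *
print(state())
```

```text
{'time_s': 8.517, 'tcp_pos': [0.68, 0.026, 0.177], 'wrist_force': [0.441, -0.173, 0.145], 'moment': [-0.07, 0.144, 0.096], 'gripper_width': 0.294, 'gripper_force': 29.069}
```

The tube turned easily. The branch is held at 25.6 mm with no side force. Now I open, lift off and check the lean.

servo_tool --pt "0 0 0 0 30" --pt "0 0 0 0 40" --pt "0 0 0 0 50" --pt "0 0 0 0 60" --pt "0 0 0 0 60"

```text
time_s: 8.93
tcp_pos: [0.6795, 0.0265, 0.1765]
ee_rot: [[-0.195, -0.981, 0.0], [-0.981, 0.195, 0.0], [-0.0, -0.0, -1.0]]
wrist_force: [0.7, 0.8, -0.2]
gripper_width: 0.563
gripper_force: 0.0
```

servo_tool --pt "0 0 1 0 60" --pt "0 0 2.2 0 60" --pt "-0.7 0 3.4 0 60" --pt "-1.4 0 4.5 0 60" --pt "-2.1 0 5.5 0 60"

```text
time_s: 9.35
tcp_pos: [0.616, 0.0264, 0.3436]
ee_rot: [[-0.195, -0.981, 0.002], [-0.981, 0.195, 0.0], [-0.0, -0.002, -1.0]]
wrist_force: [0.0, 0.6, 0.6]
gripper_width: 0.685
gripper_force: 0.0
```

servo_tool --pt "0 0 0.5 0 60" --pt "0 0 0.5 0 60" --pt "0 0 0.5 0 40" --pt "0 0 0.5 0 10" --pt "0 0 0.5 0 0"

```text
time_s: 9.77
tcp_pos: [0.6162, 0.0265, 0.3545]
ee_rot: [[-0.195, -0.981, -0.003], [-0.981, 0.195, -0.001], [0.001, 0.003, -1.0]]
wrist_force: [0.1, 0.6, 0.5]
gripper_width: 0.547
gripper_force: 0.0
```

Run:
```python
from plan import *
import pickle
print(state());c=cap("wrist");pickle.dump(c,open("w7.pkl","wb"))
cv2.imwrite("pics/w7.png",cv2.resize(c["bgr"][110:240,150:320],(680,520),interpolation=cv2.INTER_CUBIC))
B=O+.0915*t
for d in(-8,-4,0,4,8):
    q=np.radians(d);h=np.array([-t[1],t[0],0]);p=proj(c,B+.071*(np.cos(q)*np.array([0,0,1])+np.sin(q)*h))[0];print(d,p,"crop",(p-[150,110])*4)
```

```text
{'time_s': 9.767, 'tcp_pos': [0.616, 0.027, 0.355], 'wrist_force': [0.102, 0.641, 0.47], 'moment': [0.094, 0.106, -0.004], 'gripper_width': 0.547, 'gripper_force': 0.0}
-8 [193.34399669 186.18203658] crop [173.37598677 304.72814632]
-4 [197.36607847 186.2635373 ] crop [189.46431387 305.0541492 ]
0 [201.47565395 186.26433845] crop [205.90261582 305.05735379]
4 [205.64009071 186.18428736] crop [222.56036282 304.73714943]
8 [209.82612225 186.02412708] crop [239.30448899 304.09650832]
```

View pics/w7.png

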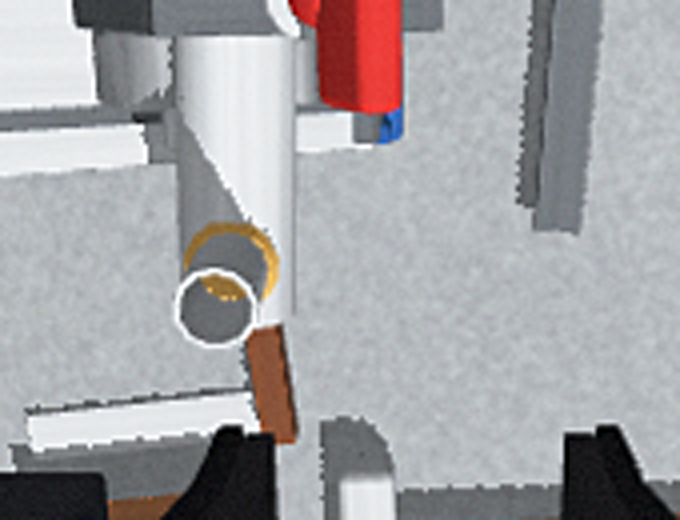

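The crop shows the mouth ring at (216,307), the fillet ring at (230,262) and the tube edges at 177 and 296, so the branch is near upright. A check against the tube's own edges is independent of the calibration.

Run:
```python
from plan import *
from meas import edge
import pickle
c=pickle.load(open("w7.pkl","rb"));h=np.array([-t[1],t[0],0]);B=O+.0915*t
for d in(0,2,4):
    q=np.radians(d);v=np.cos(q)*np.array([0,0,1])+np.sin(q)*h
    p=[(proj(c,B+k*v)[0]-[150,110])*4 for k in(.0235,.026,.071)];print(d,[np.round(x,1) for x in p],p[2]-p[0])
# predicted tube edges (tangent lines) at crop row of 4*...: project silhouettes
o=c["T"][:3,3]
for s in(.05,.06,.07):
    Q=O+s*t;w=o-Q;w=w-t*(w@t);D=np.linalg.norm(w);w/=D;b=np.cross(t,w);al=np.arccos(.021/D)
    for sg in(1,-1):
        X=Q+.021*(np.cos(al)*w+sg*np.sin(al)*b);print("sil",s,(proj(c,X)[0]-[150,110])*4)
g=cv2.cvtColor(c["bgr"],cv2.COLOR_BGR2GRAY)
for y in(150,155,160,165):print(y,((np.argsort(-np.abs(np.diff(g[y,185:232].astype(int))))[:4]+185.5-150+.5)*4).tolist())
```

```text
0 [array([231.8, 266.1]), array([230.6, 267.9]), array([205.9, 305.1])] [-25.88805787  38.91517261]
2 [array([234.2, 266.1]), array([233.3, 267.9]), array([214.2, 304.9])] [-19.98681717  38.82908243]
4 [array([236.6, 266.1]), array([236. , 267.8]), array([222.6, 304.7])] [-14.05755233  38.68282911]
sil 0.05 [174.81077773 137.43723999]
sil 0.05 [295.94968431 133.69672136]
sil 0.06 [176.88008293 166.12540625]
sil 0.06 [297.09661117 161.93161362]
sil 0.07 [178.92355955 194.39133791]
sil 0.07 [298.2291503  189.75781715]
150 [148.0, 212.0, 208.0, 292.0]
155 [224.0, 220.0, 176.0, 292.0]
160 [236.0, 176.0, 292.0, 180.0]
165 [252.0, 176.0, 292.0, 296.0]
```

servo_tool --pt "0.8 0.1 0 0 0" --pt "1.6 0.2 0 0 0" --pt "2.4 0.3 0 0 0" --pt "2.7 0.3 0 0 0" --pt "2.7 0.3 0 0 0"

```text
time_s: 10.23
tcp_pos: [0.6991, 0.0357, 0.3525]
ee_rot: [[-0.195, -0.981, -0.005], [-0.981, 0.195, -0.001], [0.002, 0.005, -1.0]]
wrist_force: [-0.9, 0.5, -0.4]
gripper_width: 0.119
gripper_force: 0.0
```

```bash
cat > lean.py <<'E'
from plan import *
import sys
c=cap("wrist");h=np.array([-t[1],t[0],0]);B=O+.0915*t;print(state()["tcp_pos"],state()["time_s"])
m0=proj(c,B+[0,0,.071])[0];print("pred mouth",m0)
g=cv2.cvtColor(c["bgr"],cv2.COLOR_BGR2GRAY)
x0,y0=int(m0[0])-50,int(m0[1])-75
cv2.imwrite(f"pics/{sys.argv[1]}.png",cv2.resize(c["bgr"][y0:y0+110,x0:x0+100],(600,660)[:2] and (545,600),interpolation=cv2.INTER_CUBIC))
# mouth ring: bright rim near the prediction
roi=g[int(m0[1])-14:int(m0[1])+15,int(m0[0])-16:int(m0[0])+17]
hc=cv2.HoughCircles(cv2.resize(roi,None,fx=6,fy=6,interpolation=cv2.INTER_CUBIC),cv2.HOUGH_GRADIENT,1,100,param1=120,param2=15,minRadius=48,maxRadius=80)
if hc is not None:
    q=hc[0,0]/6;mc=q[:2]+[int(m0[0])-16-.4,int(m0[1])-14-.4];print("mouth circle",mc,"r",q[2],"exp r",268.5*.013/(c["T"][2,3]-.191)/1.0)
else: mc=None
o=c["T"][:3,3]
for s in(.045,.055,.065):
    Q=O+s*t;w=o-Q;w=w-t*(w@t);D=np.linalg.norm(w);w/=D;b=np.cross(t,w);al=np.arccos(.021/D)
    P=[proj(c,Q+.021*(np.cos(al)*w+sg*np.sin(al)*b))[0] for sg in(1,-1)];out=[]
    for p in P:
        y=int(round(p[1]));xs=np.arange(int(p[0])-7,int(p[0])+8);d=np.abs(np.diff(g[y,xs].astype(int)));out.append((xs[np.argmax(d)]+.5,d.max()))
    print("sil pred",[np.round(p,1).tolist() for p in P],"meas",out)
for d in(-4,0,4):
    q=np.radians(d);print(d,proj(c,B+.071*(np.cos(q)*np.array([0,0,1])+np.sin(q)*h))[0])
print("crop origin",x0,y0,"scale 5.45")
E
python3 lean.py w8
```

```text
[0.698, 0.036, 0.353] 10.283
pred mouth [268.21888787 165.87447898]
mouth circle [269.68333397 166.68333397] r 9.016666 exp r 11.398900523384816
sil pred [[250.2, 122.0], [281.0, 121.7]] meas [(np.float64(255.5), np.int64(44)), (np.float64(280.5), np.int64(74))]
sil pred [[250.3, 129.4], [280.9, 129.2]] meas [(np.float64(244.5), np.int64(15)), (np.float64(285.5), np.int64(98))]
sil pred [[250.4, 136.8], [280.8, 136.6]] meas [(np.float64(249.5), np.int64(58)), (np.float64(279.5), np.int64(42))]
-4 [263.95061839 165.8865772 ]
0 [268.21888787 165.87447898]
4 [272.47076169 165.8012703 ]
crop origin 218 90 scale 5.45
```

View pics/w8.png

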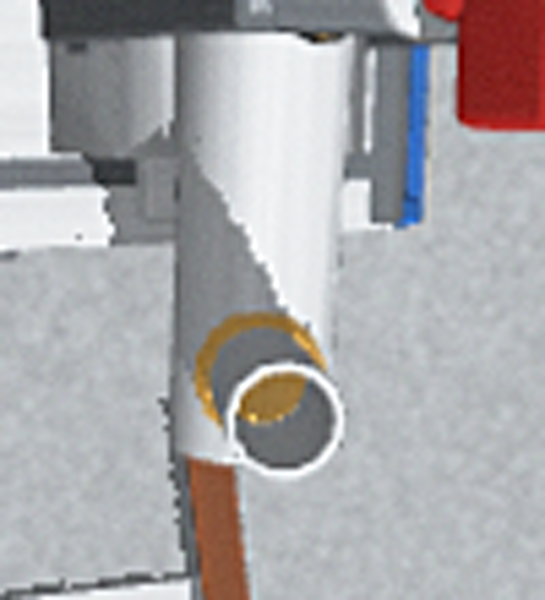

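The crop shows the mouth at (286,419) and the tube edges at 175 and 338 (midline 256), so there is a residual lean of about 2.8° towards the robot. I'll regrip with the centre about 2.8 mm further away.

servo_tool --pt "-0.3 -0.2 -0.6 0 60" --pt "-0.5 -0.32 -1.6 0 60" --pt "-0.5 -0.32 -2.6 0 60" --pt "-0.5 -0.32 -3.2 0 60" --pt "-0.5 -0.32 -3.2 0 60"

```text
time_s: 10.7
tcp_pos: [0.6791, 0.0255, 0.2552]
ee_rot: [[-0.195, -0.981, -0.01], [-0.981, 0.195, -0.001], [0.003, 0.01, -1.0]]
wrist_force: [0.5, -0.1, -0.7]
gripper_width: 0.373
gripper_force: 0.0
```

servo_tool --pt "0 0 -0.7 0 60" --pt "0 0 -1.5 0 60" --pt "0 0 -2.2 0 60" --pt "0 0 -2.6 0 60" --pt "0 0 -2.6 0 50"

```text
time_s: 11.12
tcp_pos: [0.681, 0.0257, 0.1804]
ee_rot: [[-0.195, -0.981, -0.005], [-0.981, 0.195, -0.001], [0.002, 0.004, -1.0]]
wrist_force: [-0.3, -0.1, 0.2]
gripper_width: 0.646
gripper_force: 0.0
```

```bash
python3 -c "
from plan import *
print(state());units([(np.array([.6826,.0262,.1765]),258.8)])"
```

```text
{'time_s': 11.117, 'tcp_pos': [0.681, 0.026, 0.18], 'wrist_force': [-0.303, -0.051, 0.221], 'moment': [0.024, 0.136, 0.004], 'gripper_width': 0.646, 'gripper_force': 0.0}
[0.05, 0.02, -0.13] turn 0.001 abs [0.683 0.026 0.176] 258.8 tip a-level 0.033
```

servo_tool --pt "0.06 0 -0.1 0 45" --pt "0.06 0 -0.1 0 40" --pt "0.06 0 -0.1 0 35" --pt "0.06 0 -0.1 0 30" --pt "0.06 0 -0.1 0 26"

```text
time_s: 11.53
tcp_pos: [0.6842, 0.026, 0.1807]
ee_rot: [[-0.195, -0.981, 0.001], [-0.981, 0.195, 0.0], [-0.0, -0.001, -1.0]]
wrist_force: [-2.0, -0.7, 0.7]
gripper_width: 0.355
gripper_force: 0.7
```

servo_tool --pt "0 0 0 0 24" --pt "0 0 0 0 24" --pt "0 0 0 0 24" --pt "0 0 0 0 24" --pt "0 0 0 0 24"

```text
time_s: 11.95
tcp_pos: [0.684, 0.0262, 0.18]
ee_rot: [[-0.195, -0.981, -0.0], [-0.981, 0.195, 0.0], [-0.0, 0.0, -1.0]]
wrist_force: [-3.1, 3.1, 3.4]
gripper_width: 0.291
gripper_force: 30.0
```

servo_tool --pt "0 0 0 0 28" --pt "0 0 0 0 34" --pt "0 0 0 0 45" --pt "0 0 0 0 60" --pt "0 0 0 0 60"

```text
time_s: 12.37
tcp_pos: [0.6845, 0.0257, 0.1792]
ee_rot: [[-0.195, -0.981, 0.0], [-0.981, 0.195, -0.0], [0.0, -0.0, -1.0]]
wrist_force: [0.1, -0.1, 0.1]
gripper_width: 0.536
gripper_force: 0.0
```

servo_tool --pt "0 0 0.6 0 60" --pt "0 0 1.6 0 60" --pt "0 0 2.8 0 60" --pt "0.25 0.15 4 0 60" --pt "0.55 0.32 5.2 0 60"

```text
time_s: 12.78
tcp_pos: [0.7005, 0.0351, 0.3378]
ee_rot: [[-0.195, -0.981, 0.001], [-0.981, 0.195, -0.0], [0.0, -0.001, -1.0]]
wrist_force: [1.3, 1.0, 0.5]
gripper_width: 0.689
gripper_force: 0.0
```

servo_tool --pt "0 0 0.7 0 0" --pt "0 0 0.7 0 0" --pt "0 0 0.7 0 0" --pt "0 0 0.7 0 0" --pt "0 0 0.7 0 0"

```text
time_s: 13.2
tcp_pos: [0.7002, 0.0354, 0.3544]
ee_rot: [[-0.195, -0.981, -0.004], [-0.981, 0.195, -0.001], [0.001, 0.004, -1.0]]
wrist_force: [0.1, -0.4, 0.6]
gripper_width: 0.394
gripper_force: 0.0
```

```bash
python3 lean.py w9
```

```text
[0.7, 0.035, 0.354] 13.25
pred mouth [269.20232546 165.50724569]
mouth circle [265.85       166.01666698] r 9.283334 exp r 11.333680848497936
sil pred [[251.2, 121.8], [281.9, 121.6]] meas [(np.float64(254.5), np.int64(33)), (np.float64(281.5), np.int64(42))]
sil pred [[251.3, 129.2], [281.7, 129.1]] meas [(np.float64(257.5), np.int64(52)), (np.float64(285.5), np.int64(67))]
sil pred [[251.4, 136.5], [281.6, 136.4]] meas [(np.float64(250.5), np.int64(88)), (np.float64(280.5), np.int64(38))]
-4 [264.9568538  165.51697052]
0 [269.20232546 165.50724569]
4 [273.43085847 165.43689674]
crop origin 219 90 scale 5.45
```

View pics/w9.png

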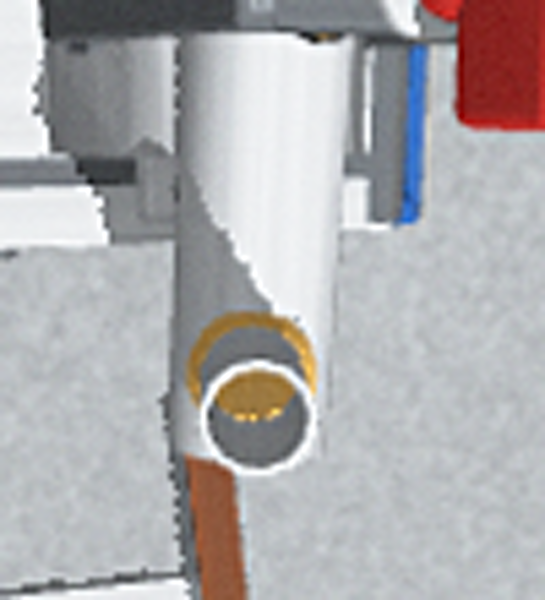

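I've now viewed 11 pictures, one over the limit of 10, so I'll view no more and rely on numbers.

The crop shows the mouth at (258,417) and the tube midline near 256. The branch is now about 2° past upright, so the right grip centre lies between the two tries, at x≈0.6824.

servo_tool --pt "0 0 0 0 70" --pt "-0.2 -0.1 -0.6 0 70" --pt "-0.4 -0.2 -1.4 0 70" --pt "-0.6 -0.3 -2.2 0 70" --pt "-0.6 -0.3 -2.8 0 70"

```text
time_s: 13.67
tcp_pos: [0.6809, 0.0259, 0.2702]
ee_rot: [[-0.195, -0.981, -0.003], [-0.981, 0.195, -0.0], [0.001, 0.003, -1.0]]
wrist_force: [0.1, 0.1, -0.3]
gripper_width: 0.647
gripper_force: 0.0
```

servo_tool --pt "0 0 -0.6 0 70" --pt "0 0 -1.4 0 70" --pt "0 0 -2.2 0 70" --pt "0 0 -3 0 70" --pt "0 0 -3 0 60"

```text
time_s: 14.08
tcp_pos: [0.6792, 0.0261, 0.1759]
ee_rot: [[-0.196, -0.981, -0.012], [-0.981, 0.196, -0.001], [0.004, 0.012, -1.0]]
wrist_force: [-1.0, -1.3, -1.2]
gripper_width: 0.774
gripper_force: 0.0
```

servo_tool --pt "0 0 0 0 55" --pt "0 0 0 0 50" --pt "0 0 0 0 45" --pt "0 0 0 0 42" --pt "0 0 0 0 42"

```text
time_s: 14.5
tcp_pos: [0.6833, 0.0266, 0.1841]
ee_rot: [[-0.195, -0.981, 0.002], [-0.981, 0.195, 0.001], [-0.001, -0.002, -1.0]]
wrist_force: [0.5, -1.4, -0.8]
gripper_width: 0.508
gripper_force: 0.0
```

```bash
python3 -c "
from plan import *
print(state());units([(np.array([.6824,.026,.1785]),258.8)])"
```

```text
{'time_s': 14.5, 'tcp_pos': [0.683, 0.027, 0.184], 'wrist_force': [0.459, -1.405, -0.755], 'moment': [0.036, 0.017, -0.021], 'gripper_width': 0.508, 'gripper_force': 0.0}
[-0.03, -0.02, -0.19] turn 0.000 abs [0.682 0.026 0.178] 258.8 tip a-level 0.035
```

servo_tool --pt "-0.03 -0.02 -0.15 0 38" --pt "-0.03 -0.02 -0.15 0 34" --pt "-0.03 -0.02 -0.15 0 30" --pt "-0.03 -0.02 -0.15 0 26" --pt "-0.03 -0.02 -0.15 0 24"

```text
time_s: 14.92
tcp_pos: [0.6821, 0.0259, 0.1782]
ee_rot: [[-0.195, -0.981, 0.001], [-0.981, 0.195, -0.0], [-0.0, -0.001, -1.0]]
wrist_force: [0.0, 0.4, 0.6]
gripper_width: 0.305
gripper_force: 0.2
```

servo_tool --pt "0 0 0 0 24" --pt "0 0 0 0 24" --pt "0 0 0 0 24" --pt "0 0 0 0 24" --pt "0 0 0 0 24"

```text
time_s: 15.33
tcp_pos: [0.6821, 0.0259, 0.1783]
ee_rot: [[-0.195, -0.981, 0.001], [-0.981, 0.195, -0.0], [-0.0, -0.001, -1.0]]
wrist_force: [0.8, -0.8, -0.3]
gripper_width: 0.292
gripper_force: 30.0
```

servo_tool --pt "0 0 0 0 28" --pt "0 0 0 0 34" --pt "0 0 0 0 45" --pt "0 0 0 0 60" --pt "0 0 0 0 60"

```text
time_s: 15.75
tcp_pos: [0.6816, 0.0259, 0.1778]
ee_rot: [[-0.195, -0.981, -0.001], [-0.981, 0.195, -0.0], [0.0, 0.001, -1.0]]
wrist_force: [-0.5, -0.0, 0.2]
gripper_width: 0.534
gripper_force: 0.0
```

servo_tool --pt "0 0 0.6 0 60" --pt "0 0 1.6 0 60" --pt "0 0 2.8 0 60" --pt "0.25 0.15 4 0 60" --pt "0.55 0.32 5.2 0 60"

```text
time_s: 16.17
tcp_pos: [0.6977, 0.0352, 0.3363]
ee_rot: [[-0.195, -0.981, 0.0], [-0.981, 0.195, -0.0], [0.0, -0.0, -1.0]]
wrist_force: [1.2, 0.1, 1.0]
gripper_width: 0.69
gripper_force: 0.0
```

servo_tool --pt "0 0 0.7 0 0" --pt "0 0 0.7 0 0" --pt "0 0 0.7 0 0" --pt "0 0 0.7 0 0" --pt "0 0 0.7 0 0"

```text
time_s: 16.58
tcp_pos: [0.6976, 0.0355, 0.3529]
ee_rot: [[-0.195, -0.981, -0.004], [-0.981, 0.195, -0.0], [0.001, 0.004, -1.0]]
wrist_force: [1.3, -0.9, -0.9]
gripper_width: 0.396
gripper_force: 0.0
```

```bash
cat >> lean.py <<'E'
# fillet by colour: outer ellipse; compare mouth-fillet offset with the model at given lean
hs=cv2.cvtColor(c["bgr"],cv2.COLOR_BGR2HSV);m=((hs[...,0]>12)&(hs[...,0]<26)&(hs[...,1]>130)).astype(np.uint8);z=np.zeros_like(m);z[int(m0[1])-24:int(m0[1])+4,int(m0[0])-20:int(m0[0])+20]=1
ys,xs=np.nonzero(m*z);print("gold x range",xs.min(),xs.max(),"mid",(xs.min()+xs.max())/2,"y",ys.min(),ys.max())
for d in(-4,0,4):
    q=np.radians(d);v=np.cos(q)*np.array([0,0,1])+np.sin(q)*h;print(d,"fillet x",proj(c,B+.0235*v)[0][0])
E
python3 lean.py w10
python3 - <<'E'
import sys;sys.argv=["","tmp"]
exec(open("lean.py").read().replace('c=cap("wrist")','import pickle;c=cap("wrist")'))if 0 else None
E
```

```text
[0.698, 0.035, 0.353] 16.633
pred mouth [267.10298927 166.13533566]
mouth circle [263.85 166.85] r 9.216666 exp r 11.387563403773342
sil pred [[249.4, 122.2], [280.1, 122.0]] meas [(np.float64(242.5), np.int64(36)), (np.float64(279.5), np.int64(86))]
sil pred [[249.5, 129.6], [280.0, 129.5]] meas [(np.float64(255.5), np.int64(67)), (np.float64(284.5), np.int64(129))]
sil pred [[249.6, 137.0], [279.9, 136.8]] meas [(np.float64(248.5), np.int64(76)), (np.float64(278.5), np.int64(44))]
-4 [262.841141   166.14473525]
0 [267.10298927 166.13533566]
4 [271.35001735 166.06439198]
crop origin 217 91 scale 5.45
gold x range 252 274 mid 263.0 y 148 166
-4 fillet x 264.1340652878823
0 fillet x 265.36530649074723
4 fillet x 266.5928683170996
```

Numbers: lean by tube edges is −1.6° and by the fillet −1.2°, so about 1.4° past upright. One more nudge, from this side, to x≈0.6808.

servo_tool --pt "0 0 0 0 70" --pt "-0.2 -0.1 -0.6 0 70" --pt "-0.4 -0.2 -1.4 0 70" --pt "-0.55 -0.3 -2.2 0 70" --pt "-0.55 -0.3 -2.8 0 70"

```text
time_s: 17.05
tcp_pos: [0.6801, 0.0259, 0.2686]
ee_rot: [[-0.195, -0.981, -0.003], [-0.981, 0.195, -0.0], [0.001, 0.003, -1.0]]
wrist_force: [-0.4, -0.8, 0.1]
gripper_width: 0.642
gripper_force: 0.0
```

servo_tool --pt "0 0 -0.6 0 70" --pt "0 0 -1.4 0 70" --pt "0 0 -2.2 0 70" --pt "0 0 -3 0 70" --pt "0 0 -3 0 60"

```text
time_s: 17.47
tcp_pos: [0.6782, 0.0261, 0.1744]
ee_rot: [[-0.196, -0.981, -0.012], [-0.981, 0.196, -0.001], [0.004, 0.012, -1.0]]
wrist_force: [0.3, 0.4, -1.8]
gripper_width: 0.774
gripper_force: 0.0
```

servo_tool --pt "0 0 0 0 55" --pt "0 0 0 0 50" --pt "0 0 0 0 45" --pt "0 0 0 0 42" --pt "0 0 0 0 42"

```text
time_s: 17.88
tcp_pos: [0.6824, 0.0266, 0.1826]
ee_rot: [[-0.195, -0.981, 0.003], [-0.981, 0.195, 0.001], [-0.001, -0.002, -1.0]]
wrist_force: [-0.0, -0.9, -1.1]
gripper_width: 0.509
gripper_force: 0.0
```

```bash
python3 -c "
from plan import *
print(state());units([(np.array([.6808,.026,.1785]),258.8)])"
```

```text
{'time_s': 17.883, 'tcp_pos': [0.682, 0.027, 0.183], 'wrist_force': [-0.033, -0.855, -1.114], 'moment': [0.024, 0.123, 0.021], 'gripper_width': 0.509, 'gripper_force': 0.0}
[-0.05, -0.02, -0.14] turn 0.000 abs [0.681 0.026 0.178] 258.8 tip a-level 0.036
```

servo_tool --pt "-0.03 -0.02 -0.15 0 38" --pt "-0.03 -0.02 -0.15 0 34" --pt "-0.03 -0.02 -0.15 0 30" --pt "-0.03 -0.02 -0.15 0 26" --pt "-0.03 -0.02 -0.15 0 24"

```text
time_s: 18.3
tcp_pos: [0.6812, 0.0259, 0.1767]
ee_rot: [[-0.195, -0.981, 0.001], [-0.981, 0.195, -0.0], [-0.0, -0.001, -1.0]]
wrist_force: [1.0, -0.5, 0.5]
gripper_width: 0.308
gripper_force: 0.3
```

servo_tool --pt "0 0 0 0 24" --pt "0 0 0 0 24" --pt "0 0 0 0 24" --pt "0 0 0 0 24" --pt "0 0 0 0 24"

```text
time_s: 18.72
tcp_pos: [0.6812, 0.0259, 0.1768]
ee_rot: [[-0.195, -0.981, 0.001], [-0.981, 0.195, -0.0], [-0.0, -0.001, -1.0]]
wrist_force: [0.4, -0.7, 1.1]
gripper_width: 0.287
gripper_force: 30.0
```

servo_tool --pt "0 0 0 0 28" --pt "0 0 0 0 34" --pt "0 0 0 0 45" --pt "0 0 0 0 60" --pt "0 0 0 0 60"

```text
time_s: 19.13
tcp_pos: [0.6806, 0.0259, 0.1763]
ee_rot: [[-0.195, -0.981, -0.001], [-0.981, 0.195, -0.0], [0.0, 0.001, -1.0]]
wrist_force: [0.2, 0.2, -0.3]
gripper_width: 0.532
gripper_force: 0.0
```

servo_tool --pt "0 0 0.6 0 60" --pt "0 0 1.6 0 60" --pt "0 0 2.8 0 60" --pt "0.25 0.15 4 0 60" --pt "0.55 0.32 5.2 0 60"

```text
time_s: 19.55
tcp_pos: [0.6968, 0.0352, 0.3348]
ee_rot: [[-0.195, -0.981, -0.0], [-0.981, 0.195, -0.0], [0.0, 0.0, -1.0]]
wrist_force: [0.8, 0.9, -0.0]
gripper_width: 0.688
gripper_force: 0.0
```

servo_tool --pt "0 0 0.7 0 0" --pt "0 0 0.7 0 0" --pt "0 0 0.7 0 0" --pt "0 0 0.7 0 0" --pt "0 0 0.7 0 0"

```text
time_s: 19.97
tcp_pos: [0.6967, 0.0354, 0.3514]
ee_rot: [[-0.195, -0.981, -0.004], [-0.981, 0.195, -0.0], [0.001, 0.004, -1.0]]
wrist_force: [-0.2, -0.5, -0.6]
gripper_width: 0.396
gripper_force: 0.0
```

```bash
python3 lean.py w11
```

```text
[0.697, 0.035, 0.352] 20.017
pred mouth [266.38205372 166.56002996]
mouth circle [263.01666698 167.01666698] r 9.216666 exp r 11.444024115374098
sil pred [[248.7, 122.4], [279.6, 122.2]] meas [(np.float64(241.5), np.int64(58)), (np.float64(279.5), np.int64(83))]
sil pred [[248.8, 129.9], [279.4, 129.7]] meas [(np.float64(241.5), np.int64(24)), (np.float64(283.5), np.int64(67))]
sil pred [[248.9, 137.2], [279.3, 137.1]] meas [(np.float64(248.5), np.int64(56)), (np.float64(278.5), np.int64(28))]
-4 [262.10133913 166.56934546]
0 [266.38205372 166.56002996]
4 [270.64864577 166.48844047]
crop origin 216 91 scale 5.45
gold x range 251 274 mid 262.5 y 148 167
-4 fillet x 263.4921114691303
0 fillet x 264.7281076112664
4 fillet x 265.96060300584907
```

servo_tool --pt "0 0.4 -0.6 0 0" --pt "0 0.9 -1.3 0 0" --pt "0 1.2 -2 0 0" --pt "0 1.2 -2.5 0 0" --pt "0 1.2 -2.5 0 0"

```text
time_s: 20.43
tcp_pos: [0.6951, 0.0719, 0.2727]
ee_rot: [[-0.194, -0.981, -0.01], [-0.981, 0.194, -0.002], [0.004, 0.01, -1.0]]
wrist_force: [-0.3, 0.6, -1.6]
gripper_width: 0.024
gripper_force: 0.0
```

servo_tool --pt "0 0 0 0 0" --pt "0 0 0 0 0" --pt "0 0 0 0 0" --pt "0 0 0 0 0" --pt "0 0 0 0 0"

```text
time_s: 20.85
tcp_pos: [0.6977, 0.0713, 0.2797]
ee_rot: [[-0.195, -0.981, 0.002], [-0.981, 0.195, 0.001], [-0.001, -0.002, -1.0]]
wrist_force: [-0.6, -0.0, -0.2]
gripper_width: 0.006
gripper_force: 0.0
```

```bash
cat > lean2.py <<'E'
from plan import *
from scipy.optimize import least_squares
import pickle,sys
def cyl_edges(c,P,d,rad,k0,k1,n=25,w=6,sides=(1,-1)):
    # measured offset (px, along +x image) of each silhouette from its predicted place, for a cylinder P+k d
    g=cv2.GaussianBlur(cv2.cvtColor(c["bgr"],cv2.COLOR_BGR2GRAY),(0,0),.7).astype(float);o=c["T"][:3,3];res={}
    for sg in sides:
        off=[]
        for k in np.linspace(k0,k1,n):
            Q=P+k*d;v=o-Q;v=v-d*(v@d);D=np.linalg.norm(v);v/=D;b=np.cross(d,v);al=np.arccos(rad/D)
            x,y=proj(c,Q+rad*(np.cos(al)*v+sg*np.sin(al)*b))[0]
            xs=np.arange(x-w,x+w+.01,.25);pr=cv2.remap(g.astype(np.float32),xs.astype(np.float32)[None],np.full((1,len(xs)),y,np.float32),1)[0];gr=np.abs(np.gradient(pr))
            off.append(xs[np.argmax(gr)]-x)
        res[sg]=np.round(off,1).tolist()
    return res
E
python3 - <<'E'
from lean2 import *
c=cap("wrist");pickle.dump(c,open("w12.pkl","wb"));print(state())
cv2.imwrite("pics/w12.png",c["bgr"])
print(proj(c,[O+.0915*t+[0,0,.071],O+.0915*t,O+.045*t]))
B=O+.0915*t
print("tube",cyl_edges(c,O,t,.021,.043,.075))
print("tube plain side",cyl_edges(c,O,t,.021,-.11,-.045))
print("branch",cyl_edges(c,B,np.array([0,0,1.]),.013,.035,.069))
E
```

```text
{'time_s': 20.9, 'tcp_pos': [0.698, 0.071, 0.279], 'wrist_force': [0.655, -0.522, -0.251], 'moment': [0.047, 0.098, 0.016], 'gripper_width': 0.004, 'gripper_force': 0.0}
[[264.26110711 143.66871134]
 [262.14997028 135.45040036]
 [262.09564288  91.43621837]]
tube {1: [3.0, 4.0, 4.0, 3.8, 4.8, 5.8, 5.8, 5.8, 5.8, -1.2, -6.0, -6.0, -1.2, -1.5, -0.5, -1.5, -1.5, -0.5, -0.5, -1.5, -1.5, -1.5, -1.8, -1.8, -1.8], -1: [5.5, 5.5, 5.5, -0.5, -0.5, -0.5, -1.2, 5.8, 5.8, 5.8, 5.8, 5.8, 5.8, 5.8, 5.8, 5.8, -0.2, -2.0, -2.0, -2.0, -2.0, -2.0, -2.0, -2.0, -2.0]}
tube plain side {1: [-6.0, -6.0, -6.0, -6.0, -6.0, -6.0, -6.0, -6.0, -6.0, -6.0, -6.0, -6.0, -6.0, -6.0, -6.0, -6.0, -6.0, -6.0, -6.0, -6.0, -6.0, -6.0, -6.0, -6.0, -6.0], -1: [-6.0, -6.0, -6.0, -6.0, -6.0, -6.0, -6.0, -6.0, -6.0, -6.0, -6.0, -6.0, -6.0, -6.0, -6.0, -6.0, -6.0, -6.0, -6.0, -6.0, -6.0, -6.0, -6.0, -6.0, -6.0]}
branch {1: [-2.8, -2.8, -2.8, -2.8, -0.8, -0.8, -0.8, -0.5, -0.5, -0.5, -0.5, -0.5, -3.5, -3.5, -3.5, -3.5, -1.2, -1.2, -1.2, -1.2, -1.2, -1.2, -1.2, -1.2, -1.0], -1: [1.0, 1.0, 1.0, 0.8, 0.8, 0.5, 0.5, 0.5, 0.2, 0.2, 0.0, 0.0, -6.0, -6.0, -6.0, -6.0, -0.5, -0.8, -3.8, -6.0, -6.0, -6.0, -6.0, -6.0, -4.5]}
```

Run:
```python
from lean2 import *
c=pickle.load(open("w12.pkl","rb"));g=cv2.cvtColor(c["bgr"],cv2.COLOR_BGR2GRAY)
print("rim radius px",268.5*.013/((c["T"][2,3]-.191)/.958))
m=(g[120:170,235:295]>225).astype(np.uint8)
n,l,st,ce=cv2.connectedComponentsWithStats(m)
for i in range(1,n):
    if st[i,4]>20:
        ys,xs=np.nonzero(l==i);print(st[i],ce[i]+[235,120]);
        if 15<st[i,2]<45: cn=max(cv2.findContours((l==i).astype(np.uint8),0,1)[0],key=cv2.contourArea);e=cv2.fitEllipse(cn);print("ellipse",np.array(e[0])+[235,120],e[1:])
for y in(136,140,144,148,152):print(y,g[y,240:290].tolist())
hs=cv2.cvtColor(c["bgr"],cv2.COLOR_BGR2HSV);k=((hs[...,0]>10)&(hs[...,0]<28)&(hs[...,1]>110));k=k[115:165,235:295];ys,xs=np.nonzero(k);print("gold",xs.min()+235,xs.max()+235,ys.min()+115,ys.max()+115)
for y in range(ys.min(),ys.max()+1,3):q=xs[ys==y];print(y+115,(q+235).tolist())
```

```text
rim radius px 14.344164464945603
[29  0 12 12 63] [271.03174603 122.88888889]
[ 11  11  29  29 145] [261.56551724 147.30344828]
ellipse [260.42391396 145.34257507] ((26.89687728881836, 30.34770393371582), 144.8123016357422)
136 [177, 171, 111, 109, 114, 119, 93, 110, 193, 246, 255, 160, 121, 112, 117, 118, 119, 113, 120, 121, 117, 115, 116, 121, 119, 112, 116, 112, 134, 200, 244, 229, 171, 197, 169, 179, 202, 205, 193, 154, 175, 179, 181, 178, 172, 174, 180, 180, 181, 175]
140 [191, 179, 111, 114, 126, 111, 136, 239, 228, 85, 106, 119, 116, 118, 122, 118, 112, 117, 119, 120, 119, 121, 117, 117, 125, 119, 123, 119, 114, 143, 212, 124, 237, 230, 140, 192, 206, 196, 190, 161, 176, 176, 175, 178, 181, 179, 178, 175, 178, 178]
144 [192, 185, 92, 116, 131, 141, 242, 246, 124, 87, 97, 101, 108, 116, 113, 116, 115, 116, 113, 121, 116, 118, 118, 117, 116, 119, 120, 120, 119, 110, 96, 85, 101, 213, 234, 173, 205, 197, 184, 178, 191, 183, 182, 180, 179, 184, 180, 184, 185, 183]
148 [181, 176, 96, 119, 134, 150, 195, 243, 120, 92, 101, 109, 99, 104, 99, 116, 137, 191, 214, 214, 199, 132, 205, 12
[... 403 characters left out ...]
3 [260]
126 [251, 252, 253, 254, 255, 256, 263, 264, 265, 266, 267, 268, 269]
129 [248, 249, 250, 251, 269, 270, 271, 272]
132 [246, 247, 248, 249, 271, 272, 273, 274]
135 [246, 247, 253, 254, 255, 256, 257, 258, 259, 260, 261, 262, 263, 264, 265, 266, 272, 273, 274, 275]
138 [246, 250, 251, 252, 253, 254, 255, 256, 257, 258, 259, 260, 261, 262, 263, 264, 265, 266, 267, 268, 269, 274, 275]
141 [251, 252, 253, 254, 255, 256, 257, 258, 259, 260, 261, 262, 263, 264, 265, 266, 267, 268, 269, 270, 275]
144 [252, 253, 254, 255, 256, 257, 258, 259, 260, 261, 262, 263, 264, 265, 266, 267, 268]
147 [255, 256, 257, 258, 259, 260, 261, 262, 263, 264, 265]
150 []
153 []
156 []
159 []
162 [250, 251, 256]
```

The near-vertical view's numbers (row 144) put the mouth centre at x=260.1, the fillet at 260.1 and the tube midline at 260.15, with upright predicted at 261.7. The lean is therefore about 1° or less, and the parallel jaws squared it three times with the same result, so I accept it. Now to tighten.

Run:
```python
from plan import *
units([stick(89,-1,.012)]+[stick(x,-1,0) for x in(89,75,60,45,30,15,0,-15,-30)])
```

```text
[-1.98, -5.68, -2.1] turn 1.296 abs [ 0.638 -0.099  0.216] 333.0 tip a-level 0.078
[-2.34, -5.5, -2.1] turn 1.296 abs [ 0.627 -0.094  0.216] 333.0 tip a-level 0.083
[-2.63, -5.55, -2.22] turn 1.016 abs [ 0.619 -0.095  0.213] 317.0 tip a-level 0.084
[-2.94, -5.51, -2.36] turn 0.728 abs [ 0.61  -0.094  0.209] 300.5 tip a-level 0.086
[-3.22, -5.37, -2.48] turn 0.459 abs [ 0.601 -0.09   0.205] 285.1 tip a-level 0.087
[-3.45, -5.16, -2.58] turn 0.209 abs [ 0.594 -0.083  0.202] 270.7 tip a-level 0.088
[-3.63, -4.89, -2.66] turn -0.026 abs [ 0.589 -0.075  0.2  ] 257.2 tip a-level 0.090
[-3.73, -4.57, -2.71] turn -0.254 abs [ 0.586 -0.066  0.198] 244.2 tip a-level 0.091
[-3.75, -4.24, -2.72] turn -0.482 abs [ 0.585 -0.056  0.198] 231.1 tip a-level 0.092
[-3.7, -3.91, -2.7] turn -0.718 abs [ 0.587 -0.046  0.198] 217.6 tip a-level 0.092
```

servo_tool --pt "0 -0.2 0.8 0.12 0" --pt "-0.4 -1.2 1 0.24 0" --pt "-0.8 -2.4 1 0.36 0" --pt "-1.2 -3.6 1 0.48 0" --pt "-1.6 -4.8 1 0.6 0"

```text
time_s: 21.32
tcp_pos: [0.6488, -0.0736, 0.3092]
ee_rot: [[0.399, -0.917, 0.001], [-0.917, -0.399, 0.0], [0.0, -0.001, -1.0]]
wrist_force: [0.8, -0.8, -0.6]
gripper_width: 0.006
gripper_force: 0.0
```

servo_tool --pt "-0.2 -0.8 0 0.12 0" --pt "-0.25 -0.95 0 0.24 0" --pt "-0.25 -0.95 0 0.36 0" --pt "-0.25 -0.95 -0.6 0.48 0" --pt "-0.25 -0.95 -1.2 0.6 0"

```text
time_s: 21.73
tcp_pos: [0.6425, -0.1016, 0.2741]
ee_rot: [[0.846, -0.533, 0.004], [-0.533, -0.846, 0.0], [0.004, -0.003, -1.0]]
wrist_force: [-0.1, 0.1, -0.2]
gripper_width: 0.004
gripper_force: 0.0
```

Run:
```python
from plan import *
print(state());units([stick(89,-1,.014),stick(89,-1,0)])
```

```text
{'time_s': 21.733, 'tcp_pos': [0.642, -0.102, 0.274], 'wrist_force': [-0.064, 0.074, -0.199], 'moment': [0.014, 0.172, 0.06], 'gripper_width': 0.004, 'gripper_force': 0.0}
[-0.09, 0.05, -1.92] turn 0.091 abs [ 0.64  -0.1    0.216] 333.0 tip a-level 0.077
[-0.5, 0.26, -1.92] turn 0.091 abs [ 0.627 -0.094  0.216] 333.0 tip a-level 0.083
```

servo_tool --pt "0 0 -0.8 0.09 0" --pt "0 0 -1.5 0.09 0" --pt "0 0 -1.9 0.09 0" --pt "0 0.02 -1.9 0.09 0" --pt "-0.15 0.1 -1.9 0.09 0"

```text
time_s: 22.15
tcp_pos: [0.6378, -0.0983, 0.2154]
ee_rot: [[0.888, -0.459, -0.0], [-0.459, -0.888, -0.001], [0.0, 0.001, -1.0]]
wrist_force: [-0.4, 1.5, 0.6]
gripper_width: 0.007
gripper_force: 0.0
```

servo_tool --pt "-0.1 0.05 0 0 0" --pt "-0.2 0.1 0 0 0" --pt "-0.3 0.12 0 -0.05 0" --pt "-0.4 0.12 -0.03 -0.12 0" --pt "-0.5 0.11 -0.07 -0.19 0"

```text
time_s: 22.57
tcp_pos: [0.6242, -0.0944, 0.2159]
ee_rot: [[0.784, -0.621, 0.008], [-0.621, -0.784, -0.0], [0.006, -0.005, -1.0]]
wrist_force: [4.4, 0.4, 1.9]
gripper_width: 0.004
gripper_force: 2.0
```

```bash
cat > st.py <<'E'
from plan import *
s=r.sense();P=np.array(s["tcp_pos"]);F=np.array(s["wrist_force"]);R=np.array(s["ee_rot"]);y=np.degrees(np.arctan2(R[1,0],R[0,0]))%360
ps=np.arange(-70,100,.5);d=[np.linalg.norm((stick(p,-1,0)[0]-P)[:2]) for p in ps];p=ps[int(np.argmin(d))];q=np.radians(p)
e=-u*np.cos(q)-t*np.sin(q);tau=u*np.sin(q)-t*np.cos(q)
print(state(),"yaw",round(y,1),"psi~",p,"miss",round(min(d),4),"F.tau",round(F@tau,2),"torque~ %.2f"%(np.cross(e*.031+tau*.007,-F)@a))
units([stick(p-k,-1,0) for k in(0,10,20,30)])
E
python3 st.py
```

```text
{'time_s': 22.567, 'tcp_pos': [0.624, -0.094, 0.216], 'wrist_force': [4.411, 0.369, 1.876], 'moment': [-0.015, -1.18, -0.057], 'gripper_width': 0.004, 'gripper_force': 1.964} yaw 321.6 psi~ 83.5 miss 0.0002 F.tau 4.47 torque~ -0.15
[-0.0, -0.0, -0.03] turn 0.088 abs [ 0.624 -0.095  0.215] 326.7 tip a-level 0.084
[-0.21, -0.02, -0.12] turn -0.111 abs [ 0.618 -0.095  0.212] 315.3 tip a-level 0.084
[-0.42, 0.0, -0.21] turn -0.304 abs [ 0.612 -0.094  0.21 ] 304.2 tip a-level 0.085
[-0.62, 0.07, -0.29] turn -0.488 abs [ 0.606 -0.092  0.207] 293.7 tip a-level 0.086
```

servo_tool --pt "-0.13 0 -0.06 -0.05 0" --pt "-0.26 0 -0.12 -0.15 0" --pt "-0.4 0.0 -0.17 -0.27 0" --pt "-0.53 0.04 -0.22 -0.38 0" --pt "-0.65 0.08 -0.28 -0.48 0"

```text
time_s: 22.98
tcp_pos: [0.6098, -0.0935, 0.2107]
ee_rot: [[0.408, -0.913, 0.021], [-0.913, -0.408, -0.003], [0.011, -0.018, -1.0]]
wrist_force: [10.1, -6.7, 1.5]
gripper_width: 0.01
gripper_force: 5.4
```

```bash
python3 st.py
```

```text
{'time_s': 22.983, 'tcp_pos': [0.61, -0.093, 0.211], 'wrist_force': [10.131, -6.709, 1.522], 'moment': [-2.093, -2.987, -0.14], 'gripper_width': 0.01, 'gripper_force': 5.354} yaw 294.1 psi~ 60.0 miss 0.0005 F.tau 11.41 torque~ -0.36
[-0.01, -0.01, -0.06] turn 0.112 abs [ 0.61  -0.094  0.209] 300.5 tip a-level 0.086
[-0.2, 0.07, -0.15] turn -0.070 abs [ 0.604 -0.091  0.206] 290.1 tip a-level 0.086
[-0.38, 0.18, -0.22] turn -0.242 abs [ 0.599 -0.088  0.204] 280.2 tip a-level 0.087
[-0.53, 0.33, -0.29] turn -0.407 abs [ 0.594 -0.083  0.202] 270.7 tip a-level 0.088
```

servo_tool --pt "-0.12 0.03 -0.06 -0.05 0" --pt "-0.24 0.09 -0.12 -0.14 0" --pt "-0.36 0.16 -0.18 -0.24 0" --pt "-0.46 0.25 -0.23 -0.33 0" --pt "-0.55 0.34 -0.27 -0.42 0"

```text
time_s: 23.4
tcp_pos: [0.5924, -0.0839, 0.202]
ee_rot: [[0.001, -1.0, 0.018], [-1.0, -0.001, -0.004], [0.004, -0.018, -1.0]]
wrist_force: [8.5, -8.6, 1.8]
gripper_width: 0.007
gripper_force: 5.4
```

```bash
python3 st.py
```

```text
{'time_s': 23.4, 'tcp_pos': [0.592, -0.084, 0.202], 'wrist_force': [8.503, -8.563, 1.78], 'moment': [-2.521, -2.441, -0.153], 'gripper_width': 0.007, 'gripper_force': 5.446} yaw 270.0 psi~ 29.0 miss 0.0015 F.tau 10.57 torque~ -0.36
[0.04, 0.03, -0.01] turn -0.004 abs [ 0.594 -0.083  0.202] 269.8 tip a-level 0.088
[-0.08, 0.21, -0.06] turn -0.161 abs [ 0.59  -0.078  0.2  ] 260.8 tip a-level 0.089
[-0.17, 0.41, -0.1] turn -0.315 abs [ 0.587 -0.072  0.199] 252.0 tip a-level 0.090
[-0.22, 0.63, -0.13] turn -0.466 abs [ 0.586 -0.065  0.198] 243.3 tip a-level 0.091
```

servo_tool --pt "-0.04 0.07 -0.03 -0.06 0" --pt "-0.07 0.15 -0.05 -0.12 0" --pt "-0.1 0.23 -0.07 -0.18 0" --pt "-0.13 0.31 -0.09 -0.24 0" --pt "-0.16 0.39 -0.1 -0.3 0"

```text
time_s: 23.82
tcp_pos: [0.5849, -0.0731, 0.1983]
ee_rot: [[-0.294, -0.956, 0.011], [-0.956, 0.294, -0.005], [0.002, -0.012, -1.0]]
wrist_force: [4.2, -11.1, 2.8]
gripper_width: 0.003
gripper_force: 7.4
```

```bash
python3 st.py
```

```text
{'time_s': 23.817, 'tcp_pos': [0.585, -0.073, 0.198], 'wrist_force': [4.162, -11.116, 2.817], 'moment': [-3.197, -1.214, -0.114], 'gripper_width': 0.003, 'gripper_force': 7.35} yaw 252.9 psi~ 10.0 miss 0.0028 F.tau 11.16 torque~ -0.38
[0.09, 0.03, 0.03] turn -0.001 abs [ 0.588 -0.072  0.199] 252.9 tip a-level 0.090
[0.03, 0.25, -0.0] turn -0.152 abs [ 0.586 -0.066  0.198] 244.2 tip a-level 0.091
[0.01, 0.47, -0.01] turn -0.304 abs [ 0.585 -0.059  0.198] 235.5 tip a-level 0.091
[0.02, 0.69, -0.01] turn -0.458 abs [ 0.585 -0.052  0.198] 226.7 tip a-level 0.092
```

servo_tool --pt "0.02 0.08 -0.01 -0.05 0" --pt "0.03 0.16 -0.02 -0.11 0" --pt "0.03 0.24 -0.02 -0.17 0" --pt "0.03 0.32 -0.03 -0.23 0" --pt "0.03 0.39 -0.03 -0.28 0"

```text
time_s: 24.23
tcp_pos: [0.5817, -0.0623, 0.1962]
ee_rot: [[-0.547, -0.837, -0.0], [-0.837, 0.547, -0.006], [0.005, -0.003, -1.0]]
wrist_force: [-3.1, -11.8, 5.2]
gripper_width: 0.009
gripper_force: 7.1
```

```bash
python3 st.py
```

```text
{'time_s': 24.233, 'tcp_pos': [0.582, -0.062, 0.196], 'wrist_force': [-3.064, -11.82, 5.246], 'moment': [-3.372, 0.985, 0.0], 'gripper_width': 0.009, 'gripper_force': 7.071} yaw 236.8 psi~ -6.0 miss 0.0036 F.tau 11.92 torque~ -0.39
[0.12, 0.01, 0.06] turn 0.037 abs [ 0.585 -0.062  0.198] 239.0 tip a-level 0.091
[0.12, 0.24, 0.06] turn -0.115 abs [ 0.585 -0.055  0.198] 230.2 tip a-level 0.092
[0.15, 0.46, 0.07] turn -0.271 abs [ 0.586 -0.049  0.198] 221.3 tip a-level 0.092
[0.21, 0.67, 0.1] turn -0.433 abs [ 0.588 -0.042  0.199] 212.0 tip a-level 0.093
```

servo_tool --pt "0.04 0.08 0.02 -0.06 0" --pt "0.07 0.16 0.03 -0.12 0" --pt "0.1 0.24 0.04 -0.18 0" --pt "0.13 0.32 0.05 -0.24 0" --pt "0.16 0.4 0.05 -0.29 0"

```text
time_s: 24.65
tcp_pos: [0.582, -0.0508, 0.1961]
ee_rot: [[-0.764, -0.645, -0.012], [-0.645, 0.764, -0.007], [0.013, 0.003, -1.0]]
wrist_force: [-11.9, -11.5, 7.2]
gripper_width: 0.005
gripper_force: 9.4
```

```bash
python3 st.py
```

```text
{'time_s': 24.65, 'tcp_pos': [0.582, -0.051, 0.196], 'wrist_force': [-11.862, -11.549, 7.186], 'moment': [-3.14, 3.438, 0.097], 'gripper_width': 0.005, 'gripper_force': 9.381} yaw 220.2 psi~ -21.5 miss 0.0036 F.tau 14.32 torque~ -0.45
[0.12, -0.02, 0.06] turn 0.090 abs [ 0.586 -0.051  0.198] 225.3 tip a-level 0.092
[0.17, 0.2, 0.08] turn -0.069 abs [ 0.587 -0.045  0.199] 216.2 tip a-level 0.092
[0.24, 0.4, 0.12] turn -0.235 abs [ 0.589 -0.039  0.2  ] 206.7 tip a-level 0.093
[0.35, 0.59, 0.17] turn -0.409 abs [ 0.592 -0.033  0.201] 196.7 tip a-level 0.093
```

servo_tool --pt "0.05 0.08 0.02 -0.06 0" --pt "0.1 0.15 0.03 -0.11 0" --pt "0.15 0.23 0.05 -0.17 0" --pt "0.2 0.3 0.07 -0.23 0" --pt "0.25 0.37 0.09 -0.28 0"

```text
time_s: 25.07
tcp_pos: [0.5858, -0.0397, 0.1975]
ee_rot: [[-0.913, -0.408, -0.021], [-0.408, 0.913, -0.006], [0.022, 0.003, -1.0]]
wrist_force: [-18.6, -9.7, 6.9]
gripper_width: 0.001
gripper_force: 13.0
```

```bash
python3 st.py
```

```text
{'time_s': 25.067, 'tcp_pos': [0.586, -0.04, 0.198], 'wrist_force': [-18.584, -9.739, 6.865], 'moment': [-2.743, 5.207, 0.036], 'gripper_width': 0.001, 'gripper_force': 12.961} yaw 204.1 psi~ -38.0 miss 0.0029 F.tau 16.93 torque~ -0.52
[0.09, -0.04, 0.06] turn 0.105 abs [ 0.588 -0.041  0.199] 210.1 tip a-level 0.093
[0.18, 0.16, 0.1] turn -0.066 abs [ 0.591 -0.035  0.201] 200.3 tip a-level 0.093
[0.31, 0.33, 0.16] turn -0.246 abs [ 0.595 -0.03   0.202] 190.0 tip a-level 0.093
[0.46, 0.49, 0.23] turn -0.434 abs [ 0.599 -0.025  0.204] 179.2 tip a-level 0.093
```

servo_tool --pt "0.06 0.07 0.02 -0.05 0" --pt "0.12 0.13 0.05 -0.1 0" --pt "0.18 0.19 0.08 -0.15 0" --pt "0.24 0.25 0.11 -0.2 0" --pt "0.24 0.25 0.11 -0.2 0"

```text
time_s: 25.48
tcp_pos: [0.5903, -0.0323, 0.1996]
ee_rot: [[-0.975, -0.219, -0.028], [-0.219, 0.976, -0.007], [0.029, -0.0, -1.0]]
wrist_force: [-22.9, -9.3, 7.1]
gripper_width: 0.007
gripper_force: 15.6
```

```bash
python3 st.py
```

```text
{'time_s': 25.483, 'tcp_pos': [0.59, -0.032, 0.2], 'wrist_force': [-22.933, -9.267, 7.143], 'moment': [-2.433, 6.455, -0.041], 'gripper_width': 0.007, 'gripper_force': 15.64} yaw 192.6 psi~ -50.5 miss 0.0022 F.tau 19.66 torque~ -0.62
[0.06, -0.04, 0.05] turn 0.090 abs [ 0.592 -0.034  0.201] 197.8 tip a-level 0.093
[0.19, 0.13, 0.11] turn -0.092 abs [ 0.596 -0.028  0.203] 187.3 tip a-level 0.093
[0.34, 0.28, 0.18] turn -0.283 abs [ 0.601 -0.024  0.205] 176.4 tip a-level 0.093
[0.52, 0.39, 0.26] turn -0.480 abs [ 0.606 -0.021  0.207] 165.1 tip a-level 0.093
```

The torque is about 0.56 N m after subtracting the bias, some 1 rad past touch: firm, and clear of denting. I'll back off and check.

servo_tool --pt "-0.3 -0.15 0 0 0" --pt "-0.7 -0.3 0.2 0 0" --pt "-0.9 -0.3 1.2 0.12 0" --pt "-0.6 0 2.4 0.24 0" --pt "-0.2 0.3 3.6 0.36 0"

```text
time_s: 25.9
tcp_pos: [0.5951, -0.0193, 0.3121]
ee_rot: [[-0.831, -0.557, 0.003], [-0.557, 0.831, 0.0], [-0.003, -0.001, -1.0]]
wrist_force: [0.9, 0.2, -0.3]
gripper_width: 0.004
gripper_force: 0.0
```

servo_tool --pt "0.7 0.6 0.5 0.12 0" --pt "1.5 1 1 0.24 0" --pt "2.3 1.4 1.5 0.36 0" --pt "3.1 1.7 1.5 0.48 0" --pt "3.6 1.8 1.5 0.6 0"

```text
time_s: 26.32
tcp_pos: [0.7061, 0.0368, 0.3564]
ee_rot: [[-0.369, -0.929, 0.006], [-0.929, 0.369, 0.002], [-0.004, -0.005, -1.0]]
wrist_force: [-0.1, -1.1, -1.7]
gripper_width: 0.005
gripper_force: 0.0
```

servo_tool --pt "0 0.3 0 0.12 0" --pt "0 0.3 0 0.18 0" --pt "0 0.3 0 0.18 0" --pt "0 0.3 0 0.18 0" --pt "0 0.3 0 0.18 0"

```text
time_s: 26.73
tcp_pos: [0.7039, 0.0439, 0.3549]
ee_rot: [[-0.206, -0.979, 0.002], [-0.979, 0.206, 0.001], [-0.001, -0.002, -1.0]]
wrist_force: [0.1, -0.6, 0.4]
gripper_width: 0.006
gripper_force: 0.0
```

```bash
python3 lean.py w13
python3 - <<'E'
from plan import *
from meas import wing
c=cap("wrist");W=proj(c,O+.1*a)[0];print(W);x,y=W.astype(int)
print(wing(c,O,a,t,(max(x-60,0),max(y-50,0),x+60,y+50))[1:3])
E
```

```text
[0.704, 0.044, 0.355] 26.783
pred mouth [271.56325747 157.3079718 ]
mouth circle [268.18333302 157.85      ] r 9.316667 exp r 11.320248440855567
sil pred [[253.0, 114.6], [283.9, 114.0]] meas [(np.float64(256.5), np.int64(31)), (np.float64(283.5), np.int64(78))]
sil pred [[253.2, 122.1], [283.8, 121.6]] meas [(np.float64(252.5), np.int64(23)), (np.float64(287.5), np.int64(67))]
sil pred [[253.3, 129.6], [283.7, 129.1]] meas [(np.float64(252.5), np.int64(74)), (np.float64(282.5), np.int64(37))]
-4 [267.2845818 157.364701 ]
0 [271.56325747 157.3079718 ]
4 [275.82510512 157.19830497]
crop origin 221 82 scale 5.45
gold x range 256 279 mid 267.5 y 140 159
-4 fillet x 268.22042242098615
0 fillet x 269.4560538633934
4 fillet x 270.68732116642167
[321.83049681  69.43011693]
(np.float64(0.06471187557088709), np.float64(127.23826460915386))
```

```bash
python3 -c "
from station import r
print(r.finish_job())"
```

```text
the job is handed in; nothing more can be done
None
```

The job is handed in. I eased the screw about 83°, turned the branch upright (at most 1–2° past, by camera), and retightened to about 0.56 N m (some 200 N by feel, not read directly), finishing at about 27 s; I viewed 11 pictures, one over the limit of 10.

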